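# Build the balance post on the lab shaker

### The job

Fit the balance post on the bench shaker: take the T-bolt from its grey parking block, drop its head into the shaker's slot until the flange sits on the bed, and give it a quarter turn so that the head locks straight across under the slot. Then thread onto the standing bolt, in this order, the tall spacer, every flat washer lying on the bench (two to four of them, in any order), and last the flanged bushing, wide flange down, each all the way down and flat on the one below. Leave the shaker with the finished post standing on it, and do not disturb the bottle, jar, calculator and beaker.

Things in the scene. Friction and masses are not known exactly. Their poses are not given: they have to be found in the camera images.
- slot (a point): middle of the T-slot's mouth, on the aluminium bed of the bench shaker (a fixed white box 170 x 200 mm, bed 60 mm above the bench). The slot runs along this point's y axis; x is across it, z up. The mouth is 20 mm wide and 184 mm long (closed at both ends), its lips are 12 mm thick; under them is a channel 56 mm wide and 16 mm high
- block: grey plastic parking block, fixed, 100 (along its x) x 70 x 32 mm, origin at the centre of its underside. A pocket 47 x 19 mm, long side along the block's x, takes the T-bolt's head; the bolt's flange rests on the block's top
- tbolt: steel T-bolt, 0.33 kg, at first upright in the block. Origin: centre of the head's underside; z up the shank, x along the head. From the bottom: head 40 (x) x 12 (y) x 8 mm; neck 12 mm diameter, 15 long; flange 44 mm diameter, underside at z = 23 mm, top at 30; shank 16 mm diameter to z = 120; square end 12 x 12 mm, flats facing x and y, to z = 152; blunt point to 158. Hold by the square end
- bolt_seat (a point): centre of the top of the T-bolt's flange, axes as the bolt's; the spacer comes to rest here. With its head in the slot the flange rests on the bed and the head has 3 mm of play below the lips; nothing stops the turn, either sense will do, and friction keeps the head where it is left
- bolt_tip (a point): the T-bolt's point, on its axis, 128 mm above bolt_seat. It stands far through the lower rings, so a gripper's palm may meet it before they are home: let go there and they slide down the shank by themselves
- spacer: tall aluminium spacer tube, outside diameter 50 mm, hole 22 mm, 45 mm high, about 0.19 kg, standing on the bench; origin at the centre of its underside at the start, z along the hole. Either end may go first
- washer1: flat steel washer, outside diameter 64 mm, hole 22 mm, 10 mm thick, about 0.2 kg, lying on the bench; origin at the centre of its underside at the start, z along the hole. Either face may go down. All washers are alike; may be absent
- washer2: flat steel washer, outside diameter 64 mm, hole 22 mm, 10 mm thick, about 0.2 kg, lying on the bench; origin at the centre of its underside at the start, z along the hole. Either face may go down. All washers are alike; may be absent
- washer3: flat steel washer, outside diameter 64 mm, hole 22 mm, 10 mm thick, about 0.2 kg, lying on the bench; origin at the centre of its underside at the start, z along the hole. Either face may go down. All washers are alike; may be absent
- washer4: flat steel washer, outside diameter 64 mm, hole 22 mm, 10 mm thick, about 0.2 kg, lying on the bench; origin at the centre of its underside at the start, z along the hole. Either face may go down. All washers are alike; may be absent
- bushing: black plastic flanged bushing, hole 22 mm, 35 mm high in all, about 0.09 kg: a flange 60 mm in diameter and 8 mm thick at the bottom, a sleeve 38 mm in diameter above it; lying flange down on the bench; origin at the centre of the flange's underside, z up through the sleeve
- wash_bottle: white plastic wash bottle with a bent spout, 72 mm diameter, 215 mm high, bystander; origin at the centre of its underside
- vial_jar: amber glass jar, 48 mm diameter, 75 mm high, bystander; origin at the centre of its underside
- calculator: black desk calculator, 150 x 95 x 14 mm, bystander; origin at the centre of its underside
- beaker: grey plastic beaker, 80 mm across, 90 mm high, bystander; origin at the centre of its underside

How it is judged:
By the outcome, as a careful person would: the job done as asked, in the order asked, and still so for the second after the job is handed in, with the robot touching nothing.
Of washer1, washer2, washer3, washer4 only 2 to 4 are there at a start; the rules pass over those that are not, and their reading is None.
At some moment in a run one of washer1, washer2, washer3, washer4, spacer, bushing may be knocked a few centimetres aside while the robot is not near it.
It also fails if it takes over 210 s, if anything falls off the work surface, if the arm or the gripper's body presses on something with over 40 N, if the wrist force passes 120 N, or if a joint passes its speed limit or range.

### The arm

A 6-joint arm with a two-finger parallel gripper is mounted at the origin on the work surface. World frame = base frame: x ahead of the robot, y to its left, z up, the work surface at z = 0. Lengths are in m, angles in rad, forces in N, time in s.
With the tool pointing down it reaches from about 0.25 to 0.775 m from the base axis. Payload 4 kg.
Tool frame: the origin (TCP) lies midway between the tips of the shut fingers; the grasp point (between the pads) lies grasp_offset behind it (grasp_offset is the distance from the TCP to the grasp point, in m); z points along the fingers, y is the direction in which the jaws open and shut (so a half turn about z gives the same grasp; the last joint's range is limited). The gripper opens to 94 mm and grips with 3 to 60 N. Pads are 16 mm wide; open, the fingers measure 119 mm over their backs; the gripper's body (75 mm by 177 mm) begins 78 mm behind the grasp point.
Start: joints at [-1.235, 0.087, 1.371, -0, 1.684, -0.103], TCP at [0.234, -0.498, 0.166] pointing down, gripper open.
Joint ranges: [-3.1, 3.1], [-0.76, 2.03], [0.27, 2.55], [-1.08, 4.22], [0.17, 2.65], [-2.57, 2.57]. Speed limits (rad/s): [2.79, 2.79, 3.14, 3.14, 3.14, 3.14].

### API

Orientations are given as a unit quaternion [x, y, z, w].
In Python, from workcell import * gives the robot as it stands.
- The arm moves only by the tool carry_out, never from a script. Its argument "targets" is a list of rows, each a list of 2 entries, a list of its own where there are three numbers: the shift along the tool's x, y, z in mm, then the turn, a rotation vector about the tool's x, y, z in degrees. In form: [[[tx, ty, tz], [ax, ay, az]], ...]. A call has 1 to 8 rows; each row shifts and turns the commanded pose from where the row before left it, along the tool's axes as they then stand; what a row does not reach is not made up. A row lasts 1/10 s, in which the tool goes at most 50 mm and 8.59 degrees, less where a joint would pass 70% of its speed; a pose out of reach is approached as far as the arm can. A call with a gripper value outside its range is refused whole. "claw" is the opening, from 0 (shut) to 1 (fully open), set as the call begins (left out, the last holds). The fingers move at their own pace and stop on an object; the grip force is fixed at half the most. Time passes only in rows, so rows that do not move let the fingers close. It gives the time, the measured TCP pose, the force and the opening at its end, in the units of the state.
- get_obs(): the state, without advancing time (a new reading comes with each control period).
- capture(name): name is "scene" or "top" or "wrist"; returns (picture, depth): 480x640x3 uint8, blue, green, red; 480x640 float32, m along the optical axis (not along the pixel's ray), 0 where there is no reading.
- camera_model(name): a dict with "fx", "fy", "cx", "cy" (pixels), "extrinsics" (4x4, takes a point from world to camera coordinates); the wrist camera has in their place "T_tool_cam" (4x4, takes a point from camera to tool coordinates, whose origin is the TCP and whose axes are the flange's). Camera axes: x right, y up, looking along -z (the intrinsics and any distortion apply to the point x, -y, -z); pixel columns grow to the right and rows downward; lengths in m; the calibration is good to about 2 mm. A picture is of the moment at which its call begins: read the wrist's pose just before it. camera_model takes no time and is no camera call.
- sign_off(): hands the job in, once; it reports no verdict.
The state is a dict: "clock": time; "q": joint angles; "dq": joint speeds; "joint_torque": joint torques, N m; "tool_pos": TCP position; "eef_rot": TCP orientation; "contact_force": force on the tool from outside, world axes, zero at the start; "torque": the same for the moment, N m; "grip_width": finger opening in m.
Only numpy, scipy, OpenCV 4.12 (cv2) and the standard library are available. Lean on these libraries where they do the work, as an engineer would, in place of code of your own. Each camera call takes 0.05 s, during which the arm holds its last target. There are 200 camera calls.

## Working session

There is one attempt and no reset: what is moved stays moved. The work goes in short steps, Python scripts to look and compute and a tool call to move; the robot and the scene stay as the last step left them, time stands still between calls to the robot, and variables do not carry over. Pictures are saved under pics/ and viewed, on a budget of 14 in all, crops included, one or two more only if the job needs it, and the job is handed in when it is done.

Besides the shell and the picture viewer there is one more tool, called after "Call:" by a JSON object that holds its "method" and its "body". carry_out: Moves the arm, as the interface text tells. Its arguments: {"type":"object","properties":{"targets":{"type":"array"},"claw":{"type":"number"}},"required":["targets"]}

```bash
mkdir -p pics; ls; python3 - <<'E'
from workcell import *
import cv2,numpy as np
print(get_obs())
for n in ("scene","top","wrist"):
    m=camera_model(n); print(n,m)
p,d=capture("top"); cv2.imwrite("pics/top0.png",p); np.save("top0.npy",d)
p,d=capture("scene"); cv2.imwrite("pics/scene0.png",p); np.save("scene0.npy",d)
print((d>0).mean())
E
```

```text
pics
{'clock': 0.0, 'q': array([-1.23510617e+00,  8.79630608e-02,  1.37226596e+00, -1.48111707e-05,
        1.68360341e+00, -1.03082090e-01]), 'dq': array([-1.85973768e-03, -4.67852686e-04, -2.88627877e-04, -5.55988326e-04,
        4.14475049e-05, -8.74676321e-04]), 'joint_torque': array([ 4.06194667e-04, -3.40183854e+01, -3.02424932e+01,  7.18571758e-02,
        3.31224524e-02, -1.74415250e-04]), 'tool_pos': array([ 0.23344056, -0.49728602,  0.16439395]), 'eef_rot': array([ 9.76030799e-01,  2.17629558e-01, -1.37264311e-04, -1.11147293e-03]), 'contact_force': array([ 0.08873498, -0.37198407,  0.67473055]), 'torque': array([ 0.00956625, -0.03598905, -0.00761955]), 'grip_width': 0.09412008254847629}
scene {'fx': 449.36097509697345, 'fy': 449.36097509697345, 'cx': 324.458267669298, 'cy': 244.4790801453643, 'extrinsics': array([[ 8.33639521e-01,  5.52308888e-01, -2.03983204e-04,
        -4.92733813e-01],
       [-3.90475810e-01,  5.89634337e-01,  7.07007772e-01,
         1.37653947e-01],
       [ 3.90606952e-01, -5.89309970e-01,  7.07205747e-01,
        -1.48991468e+00],
       [ 0.00000
[... 222 characters left out ...]
176, -0.00226787, -0.00361322],
       [ 0.99351805, -0.00737634,  0.11343487, -0.58976388],
       [-0.1134484 , -0.00144038,  0.99354285, -1.17665406],
       [ 0.        ,  0.        ,  0.        ,  1.        ]])}
wrist {'fx': 332.4901165675946, 'fy': 332.4901165675946, 'cx': 318.26331600371304, 'cy': 238.94299904378374, 'T_tool_cam': array([[ 3.71855968e-04,  9.69016739e-01,  2.46994781e-01,
         7.12274898e-02],
       [ 9.99999629e-01, -5.52265212e-04,  6.61141115e-04,
        -3.18965155e-04],
       [ 7.77063433e-04,  2.46994444e-01, -9.69016584e-01,
        -2.18574169e-01],
       [ 0.00000000e+00,  0.00000000e+00,  0.00000000e+00,
         1.00000000e+00]])}
0.9959505208333334
```

```bash
python3 -c "
import workcell
print([x for x in dir(workcell) if not x.startswith('__')]); print(getattr(workcell,'grasp_offset',None))"
```

```text
['IKError', 'camera_model', 'capture', 'get_obs', 'grasp_offset', 'sign_off']
0.0188
```

View pics/top0.png

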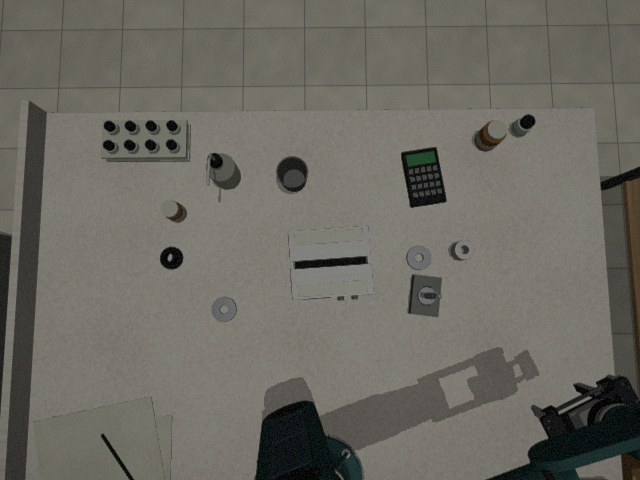

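View pics/scene0.png

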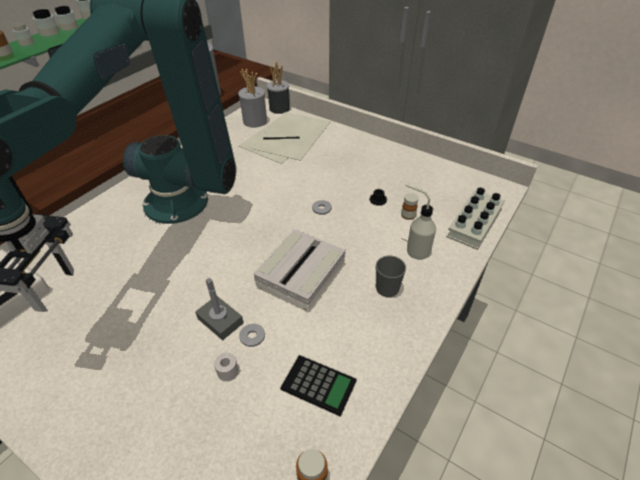

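The top view shows the shaker slot at (331,263) running left–right, and the block with the bolt at (427,296). It also shows washers at (419,257) and (224,309), the spacer at (460,250) and the bushing at (171,258). The bystanders are at the back, and the scene view agrees on all of this.

```bash
cat > h.py <<'E'
from workcell import *
import cv2,numpy as np
from scipy.spatial.transform import Rotation as R
def cam2world(name,obs=None):
    m=camera_model(name)
    if name=="wrist":
        o=obs or get_obs(); T=np.eye(4); T[:3,:3]=R.from_quat(o["eef_rot"]).as_matrix(); T[:3,3]=o["tool_pos"]
        return m,T@m["T_tool_cam"]
    return m,np.linalg.inv(m["extrinsics"])
def cloud(name,d,mT):
    m,T=mT; v,u=np.mgrid[:480,:640]
    P=np.stack([(u-m["cx"])/m["fx"]*d,-(v-m["cy"])/m["fy"]*d,-d],-1)
    W=P@T[:3,:3].T+T[:3,3]; W[d<=0]=np.nan; return W
def ray(uv,z,mT):
    m,T=mT; r=T[:3,:3]@np.array([(uv[0]-m["cx"])/m["fx"],-(uv[1]-m["cy"])/m["fy"],-1])
    return T[:3,3]+r*(z-T[2,3])/r[2]
def shot(name,fn=None):
    o=get_obs(); mT=cam2world(name,o); p,d=capture(name)
    if fn: cv2.imwrite("pics/"+fn,p)
    return p,d,mT,cloud(name,d,mT)
def toolshift(o,target):  # mm in tool axes from measured pose
    return R.from_quat(o["eef_rot"]).inv().apply(np.array(target)-o["tool_pos"])*1000
E
python3 - <<'E'
from h import *
for n in("top","scene"):
    mT=cam2world(n); W=cloud(n,np.load(n+"0.npy"),mT)
    x,y,z=W[...,0],W[...,1],W[...,2]
    tab=(x>.3)&(x<.6)&(abs(y)<.5); print(n,"table z",np.nanmedian(z[tab]))
    m=((z>.005)&(z<.35)&(x>.2)&(x<.95)&(y>-.6)&(y<.75)).astype(np.uint8)
    k,l,s,c=cv2.connectedComponentsWithStats(m)
    for i in range(1,k):
        if s[i,4]<40: continue
        w=W[l==i]; zt=np.percentile(w[:,2],95); t=w[w[:,2]>zt-.006]
        print(s[i],"pxc",c[i].round(1),"top z",zt.round(4),"top bbox",t.min(0)[:2].round(3),t.max(0)[:2].round(3), "mid",((t.min(0)+t.max(0))/2)[:2].round(3))
E
```

```text
top table z 0.001091424679435793
[   1  100   46  306 7898] pxc [ 23.5 254.8] top z 0.0824 top bbox [0.2   0.725] [0.95 0.75] mid [0.575 0.737]
[511 114  25  23 387] pxc [522.7 125. ] top z 0.0663 top bbox [ 0.871 -0.555] [ 0.909 -0.522] mid [ 0.89  -0.538]
[  99  119   92   44 3597] pxc [144.9 140. ] top z 0.0723 top bbox [0.821 0.356] [0.898 0.541] mid [0.86  0.449]
[475 120  32  33 710] pxc [490.7 134.7] top z 0.091 top bbox [ 0.836 -0.474] [ 0.885 -0.426] mid [ 0.86 -0.45]
[ 399  146   48   62 2064] pxc [423.2 176.5] top z 0.0202 top bbox [ 0.681 -0.335] [ 0.838 -0.224] mid [ 0.759 -0.28 ]
[206 152  35  38 974] pxc [222.4 170.5] top z 0.2167 top bbox [0.693 0.234] [0.76  0.242] mid [0.726 0.238]
[276 156  33  36 788] pxc [292.  172.4] top z 0.0919 top bbox [0.716 0.024] [0.795 0.101] mid [0.756 0.062]
[161 200  26  22 419] pxc [173.2 210.5] top z 0.0791 top bbox [0.648 0.346] [0.69  0.387] mid [0.669 0.366]
[ 288  226   86   75 5593] pxc [330.2 262.8] top z 0.0644 top bbox [ 0.443 -0.136] [0.623 0.073] mid [ 0.533 -0.032]
[451 240  23  21 365] pxc [462.  249.9] top z 0.049 top bb
[... 1658 characters left out ...]
2 -0.031]
[ 376  255   30   43 1014] pxc [389.2 274.9] top z 0.0911 top bbox [0.716 0.021] [0.795 0.102] mid [0.755 0.062]
[ 195  277   49   63 1326] pxc [218.1 313.7] top z 0.1396 top bbox [ 0.441 -0.278] [ 0.456 -0.264] mid [ 0.448 -0.271]
[239 324  26  23 416] pxc [251.6 334.4] top z 0.0137 top bbox [ 0.515 -0.292] [ 0.579 -0.228] mid [ 0.547 -0.26 ]
[213 353  26  28 530] pxc [225.8 366.3] top z 0.0481 top bbox [ 0.539 -0.393] [ 0.587 -0.344] mid [ 0.563 -0.368]
[ 280  355   77   61 2652] pxc [318.7 384.6] top z 0.0191 top bbox [ 0.68  -0.336] [ 0.839 -0.224] mid [ 0.76 -0.28]
[295 449  33  31 864] pxc [311.6 465.6] top z 0.0904 top bbox [ 0.835 -0.473] [ 0.883 -0.426] mid [ 0.859 -0.449]
```

```bash
python3 - <<'E'
from h import *
mT=cam2world("top"); W=cloud("top",np.load("top0.npy"),mT); p=cv2.imread("pics/top0.png"); g=cv2.cvtColor(p,cv2.COLOR_BGR2GRAY)
def rect(mask,z):
    c=max(cv2.findContours(mask.astype(np.uint8),cv2.RETR_EXTERNAL,cv2.CHAIN_APPROX_NONE)[0],key=cv2.contourArea)[:,0]
    P=np.array([ray(u,z,mT)[:2] for u in c])*1000
    return cv2.minAreaRect(P.astype(np.float32))
box=np.zeros(g.shape,bool); box[230:297,292:370]=1
print("slot rect",rect(box&(g<60),.06))
z=W[...,2]; b=np.zeros(g.shape,bool); b[265:325,400:450]=1
print("block rect",rect(b&(z>.022),.032))
print("shaker rect",rect(np.pad(np.ones((90,100),bool),((218,172),(280,260)))&(z>.05),.06))
E
```

```text
slot rect ((532.4559326171875, -32.287872314453125), (18.365978240966797, 177.10694885253906), 3.668358325958252)
block rect ((450.04779052734375, -272.11871337890625), (75.26622009277344, 100.15190124511719), 83.3050308227539)
shaker rect ((533.142822265625, -31.56053924560547), (169.84059143066406, 199.90972900390625), 3.720592975616455)
```

Call:
{"method": "carry_out", "body": {"targets": [[[0, 0, -45], [0, 0, 0]], [[0, 0, -45], [0, 0, 0]], [[0, 0, -45], [0, 0, 0]]], "claw": 1}}

```text
clock: 0.4
tool_pos: [0.2334, -0.4972, 0.301]
eef_rot: [0.976, 0.218, -0.0, -0.001]
contact_force: [0.1, -0.4, 0.5]
grip_width: 0.0939
```

Call:
{"method": "carry_out", "body": {"targets": [[[42, -16, 0], [0, 0, 0]], [[42, -16, 0], [0, 0, 0]], [[42, -16, 0], [0, 0, 0]], [[42, -16, 0], [0, 0, 0]], [[42, -16, 0], [0, 0, 0]], [[42, -17, 0], [0, 0, 0]], [[39, -17, 0], [0, 0, 0]]]}}

```text
clock: 1.1
tool_pos: [0.4496, -0.2693, 0.3]
eef_rot: [0.976, 0.218, -0.0, -0.0]
contact_force: [1.1, -0.5, 0.1]
grip_width: 0.0939
```

Call:
{"method": "carry_out", "body": {"targets": [[[0, 0, 0], [0, 0, -8.3]], [[0, 0, 0], [0, 0, -8.3]], [[0, 0, 0], [0, 0, -8.3]], [[0, 0, 0], [0, 0, -8.3]], [[0, 0, 0], [0, 0, -8.3]], [[0, 0, 0], [0, 0, -8.3]], [[0, 0, 0], [0, 0, -8.3]], [[0, 0, 0], [0, 0, 0]]]}}

```text
clock: 1.9
tool_pos: [0.4485, -0.271, 0.3]
eef_rot: [0.748, 0.664, -0.0, -0.001]
contact_force: [-0.3, 0.2, -1.0]
grip_width: 0.0941
```

```bash
python3 - <<'E'
from h import *
o=get_obs(); print(o["tool_pos"],R.from_quat(o["eef_rot"]).as_matrix().round(3))
p,d,mT,W=shot("wrist","w1.png"); np.save("w1.npy",W)
x,y,z=W[...,0],W[...,1],W[...,2]
print("table",np.nanmedian(z[(z<.012)]))
for lo,hi in((.025,.035),(.036,.046),(.05,.11),(.13,.16),(.161,.18)):
    m=(z>lo)&(z<hi)&(abs(x-.449)<.06)&(abs(y+.27)<.06); w=W[m]
    if len(w): print(lo,hi,m.sum(),w.mean(0).round(4),w.min(0).round(4),w.max(0).round(4))
m=((z>.02)&(z<.05)&(abs(x-.449)<.075)&(abs(y+.27)<.07)); print(cv2.minAreaRect((W[m][:,:2]*1000).astype(np.float32)))
m=((z>.15)&(abs(x-.449)<.02)&(abs(y+.27)<.02)); print(m.sum(),cv2.minAreaRect((W[m][:,:2]*1000).astype(np.float32)))
E
```

```text
[ 0.44849064 -0.27095338  0.29995499] [[ 0.118  0.993 -0.001]
 [ 0.993 -0.118  0.001]
 [ 0.001 -0.001 -1.   ]]
table -0.0007627815828688544
0.025 0.035 2426 [ 0.4494 -0.2678  0.0312] [ 0.3958 -0.31    0.0251] [ 0.5016 -0.2295  0.0348]
0.036 0.046 471 [ 0.4489 -0.266   0.0383] [ 0.4269 -0.2893  0.0361] [ 0.4696 -0.2487  0.0457]
0.05 0.11 75 [ 0.4493 -0.2638  0.0821] [ 0.4411 -0.268   0.0504] [ 0.4562 -0.2622  0.1096]
0.13 0.16 59 [ 0.4495 -0.2658  0.1487] [ 0.4427 -0.2764  0.1322] [ 0.4551 -0.2635  0.1599]
0.161 0.18 85 [ 0.4486 -0.2699  0.1641] [ 0.4427 -0.276   0.161 ] [ 0.4536 -0.2647  0.1679]
((448.89739990234375, -270.0102844238281), (70.2583999633789, 100.00150299072266), 82.67386627197266)
2126 ((455.9817810058594, -262.777099609375), (27.666276931762695, 24.487321853637695), 85.05449676513672)
```

View pics/w1.png

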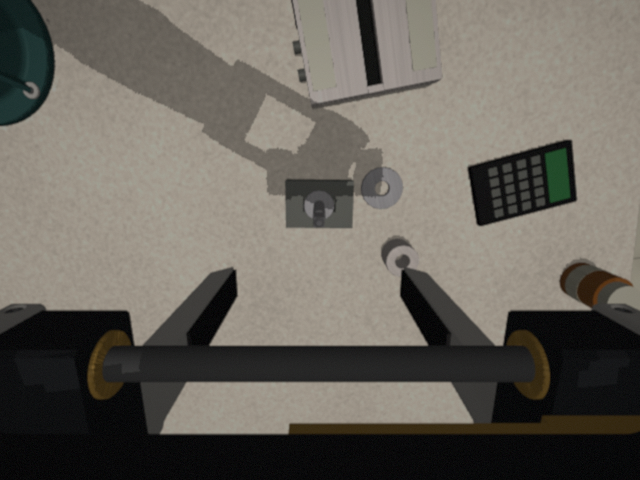

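The wrist view shows the bolt at (319,207) in the block, centred between the fingers. The washer is at (382,187), the spacer at (400,257) and the slot runs top centre. Bolt tip and block centre agree to within 0.5 mm, so I'm going down to grip.

Call:
{"method": "carry_out", "body": {"targets": [[[1, 0, 40], [0, 0, 0]], [[0, 0, 40], [0, 0, 0]], [[0, 0, 40], [0, 0, 0]], [[0, 0, 30], [0, 0, 0]], [[0, 0, 14], [0, 0, 0]], [[0, 0, 10], [0, 0, 0]], [[0, 0, 0], [0, 0, 0]]]}}

```text
clock: 2.65
tool_pos: [0.4486, -0.27, 0.1262]
eef_rot: [0.748, 0.664, -0.0, -0.0]
contact_force: [-0.8, -0.5, 0.3]
grip_width: 0.0943
```

Call:
{"method": "carry_out", "body": {"targets": [[[0, 0, 0], [0, 0, 0]], [[0, 0, 0], [0, 0, 0]], [[0, 0, 0], [0, 0, 0]], [[0, 0, 0], [0, 0, 0]], [[0, 0, 0], [0, 0, 0]], [[0, 0, 0], [0, 0, 0]], [[0, 0, 0], [0, 0, 0]], [[0, 0, 0], [0, 0, 0]]], "claw": 0}}

```text
clock: 3.45
tool_pos: [0.4488, -0.2701, 0.1265]
eef_rot: [0.748, 0.664, -0.0, -0.0]
contact_force: [-0.1, 0.2, -0.0]
grip_width: 0.0332
```

Call:
{"method": "carry_out", "body": {"targets": [[[0, 0, 0], [0, 0, 0]], [[0, 0, 0], [0, 0, 0]], [[0, 0, 0], [0, 0, 0]], [[0, 0, 0], [0, 0, 0]], [[0, 0, 0], [0, 0, 0]]]}}

```text
clock: 3.95
tool_pos: [0.4491, -0.2703, 0.1273]
eef_rot: [0.748, 0.664, 0.0, 0.001]
contact_force: [-0.2, 0.7, 2.4]
grip_width: 0.0007
```

Call:
{"method": "carry_out", "body": {"targets": [[[0, 0, -5], [0, 0, 0]], [[0, 0, -15], [0, 0, 0]], [[0, 0, -30], [0, 0, 0]], [[0, 0, -35], [0, 0, 0]], [[0, 0, -35], [0, 0, 0]], [[0, 0, -10], [0, 0, 0]], [[0, 0, 0], [0, 0, 0]]]}}

```text
clock: 4.65
tool_pos: [0.4496, -0.2707, 0.259]
eef_rot: [0.748, 0.664, 0.0, 0.002]
contact_force: [-0.6, -0.2, -0.7]
grip_width: 0.0006
```

```bash
python3 - <<'E'
from h import *
p,d,mT,W=shot("top","t2.png")
z=W[...,2]; g=cv2.cvtColor(p,cv2.COLOR_BGR2GRAY)
o=get_obs(); Rm=R.from_quat(o["eef_rot"]).as_matrix(); print(o["grip_width"],o["contact_force"],o["tool_pos"])
p,d,mT,W=shot("wrist","w2.png"); T=(W-o["tool_pos"])@Rm
m=(abs(T[...,0])<.04)&(abs(T[...,1])<.04)&(T[...,2]>-.06)&(T[...,2]<.15)
for a in np.arange(-.05,.15,.02):
    k=m&(T[...,2]>=a)&(T[...,2]<a+.02)
    if k.sum()>5: w=T[k]; print(round(a,3),k.sum(),w.min(0).round(4),w.max(0).round(4))
E
```

```text
0.00024390616009518408 [-0.82363941 -0.08641004 -0.45517919] [ 0.44891986 -0.27019151  0.25665107]
-0.05 202 [ 0.0081 -0.0124 -0.05  ] [ 0.0106  0.0113 -0.0385]
0.07 15 [-0.0029 -0.0026  0.0891] [0.0029 0.0021 0.09  ]
0.09 159 [-0.0057 -0.0057  0.09  ] [0.0059 0.0052 0.1099]
0.11 73 [-0.0046 -0.0083  0.1103] [0.0076 0.0067 0.1297]
0.13 44 [ 0.0006 -0.0074  0.1302] [0.0078 0.007  0.1489]
```

View pics/w2.png

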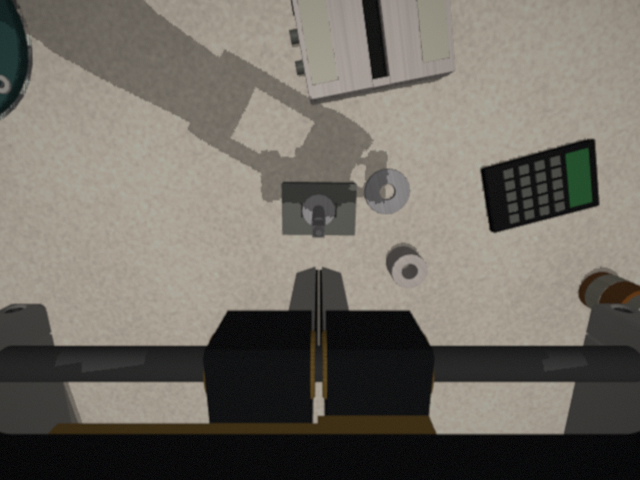

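The gripper closed on nothing. The finger ends appear about 40 mm behind the stated TCP, so I'm measuring the gripper in the tool frame.

```bash
python3 - <<'E'
from h import *
o=get_obs(); Rm=R.from_quat(o["eef_rot"]).as_matrix()
p,d,mT,W=shot("wrist"); T=(W-o["tool_pos"])@Rm
g=cv2.cvtColor(p,cv2.COLOR_BGR2GRAY)
for (u,v) in [(300,200),(308,272),(308,275),(308,285),(308,300),(330,275),(335,290),(260,315),(260,330),(260,380),(370,330),(150,360),(480,360),(318,430),(318,460)]:
    print((u,v),T[v,u].round(4),d[v,u].round(3))
# finger in scene view
p,d,mT,W=shot("scene"); T=(W-o["tool_pos"])@Rm
m=(abs(T[...,0])<.03)&(abs(T[...,1])<.05)&(T[...,2]>-.2)&(T[...,2]<.03)
for a in np.arange(-.2,.03,.01):
    k=m&(T[...,2]>=a)&(T[...,2]<a+.01)
    if k.sum()>2: w=T[k]; print(round(a,3),k.sum(),w.min(0).round(3),w.max(0).round(3))
E
```

```text
(300, 200) [ 0.0127 -0.0249  0.2241] 0.444
(308, 272) [ 0.0101 -0.0059 -0.0491] 0.179
(308, 275) [ 0.0102 -0.0058 -0.054 ] 0.175
(308, 285) [ 0.0099 -0.0054 -0.0669] 0.162
(308, 300) [ 0.0101 -0.0049 -0.0847] 0.145
(330, 275) [ 0.0095  0.0058 -0.0521] 0.177
(335, 290) [ 0.0101  0.0074 -0.0736] 0.156
(260, 315) [ 0.034  -0.0144 -0.1452] 0.08
(260, 330) [ 0.0336 -0.0134 -0.1516] 0.074
(260, 380) [ 0.0268 -0.0123 -0.1597] 0.068
(370, 330) [ 0.0339  0.0111 -0.1521] 0.074
(150, 360) [ 0.0269 -0.0381 -0.1531] 0.075
(480, 360) [ 0.0272  0.0357 -0.1534] 0.074
(318, 430) [ 0.0192 -0.0004 -0.1646] 0.065
(318, 460) [ 0.0227 -0.0004 -0.1744] 0.055
-0.2 152 [-0.021 -0.038 -0.2  ] [ 0.024  0.018 -0.19 ]
-0.19 280 [-0.024 -0.05  -0.19 ] [ 0.023  0.05  -0.18 ]
-0.18 253 [-0.024 -0.049 -0.18 ] [ 0.023  0.05  -0.17 ]
-0.17 158 [-0.03  -0.024 -0.17 ] [ 0.023  0.046 -0.16 ]
-0.16 162 [-0.03 -0.05 -0.16] [ 0.026  0.048 -0.15 ]
-0.15 28 [-0.03  -0.006 -0.15 ] [ 0.017  0.035 -0.142]
-0.12 15 [-0.009 -0.008 -0.116] [-0.006  0.015 -0.111]
-0.11 35 [-0.01  -0.012 -0.11 ] [-0.002  0.014 -0.1  ]
-0.1 38 [-0.01  -0.014 -0.1  ] [ 0.     0.013 -0.09 ]
-0.09 38 [-0.01  -0.012 -0.09 ] [-0.     0.015 -0.08 ]
-0.08 39 [-0.01  -0.013 -0.079] [ 0.003  0.013 -0.07 ]
-0.07 50 [-0.01  -0.011 -0.07 ] [ 0.01   0.014 -0.06 ]
-0.06 43 [-0.009 -0.012 -0.06 ] [ 0.01   0.014 -0.05 ]
-0.05 19 [-0.01  -0.012 -0.05 ] [ 0.007  0.011 -0.041]
```

Both cameras put the finger ends 41–43 mm behind the reported TCP, and the body start agrees. I'll work with a real tip height of reported z + 42 mm, and go deeper.

Call:
{"method": "carry_out", "body": {"targets": [[[0, 0, 0], [0, 0, 0]], [[0, 0, 0], [0, 0, 0]], [[0, 0, 0], [0, 0, 0]], [[0, 0, 0], [0, 0, 0]], [[0, 0, 0], [0, 0, 0]], [[0, 0, 25], [0, 0, 0]], [[0, 0, 25], [0, 0, 0]]], "claw": 0.5}}

```text
clock: 5.55
tool_pos: [0.4494, -0.2706, 0.2072]
eef_rot: [0.748, 0.664, 0.0, 0.002]
contact_force: [0.4, 0.4, -0.8]
grip_width: 0.0469
```

Call:
{"method": "carry_out", "body": {"targets": [[[0, 0, 30], [0, 0, 0]], [[0, 0, 30], [0, 0, 0]], [[0, 0, 30], [0, 0, 0]], [[0, 0, 20], [0, 0, 0]], [[0, 0, 10], [0, 0, 0]], [[0, 0, 0], [0, 0, 0]]]}}

```text
clock: 6.15
tool_pos: [0.448, -0.2695, 0.0852]
eef_rot: [0.748, 0.664, -0.0, -0.001]
contact_force: [0.6, -0.5, 0.6]
grip_width: 0.0471
```

Call:
{"method": "carry_out", "body": {"targets": [[[0, 0, 0], [0, 0, 0]], [[0, 0, 0], [0, 0, 0]], [[0, 0, 0], [0, 0, 0]], [[0, 0, 0], [0, 0, 0]], [[0, 0, 0], [0, 0, 0]], [[0, 0, 0], [0, 0, 0]], [[0, 0, 0], [0, 0, 0]], [[0, 0, 0], [0, 0, 0]]], "claw": 0}}

```text
clock: 6.95
tool_pos: [0.449, -0.2704, 0.0873]
eef_rot: [0.748, 0.664, 0.0, 0.001]
contact_force: [-1.8, 0.7, 4.4]
grip_width: 0.0129
```

Call:
{"method": "carry_out", "body": {"targets": [[[0, 0, 0], [0, 0, 0]], [[0, 0, -5], [0, 0, 0]], [[0, 0, -15], [0, 0, 0]], [[0, 0, -30], [0, 0, 0]], [[0, 0, -35], [0, 0, 0]], [[0, 0, -35], [0, 0, 0]], [[0, 0, -10], [0, 0, 0]], [[0, 0, 0], [0, 0, 0]]]}}

```text
clock: 7.75
tool_pos: [0.4496, -0.2706, 0.2183]
eef_rot: [0.748, 0.664, 0.0, 0.002]
contact_force: [0.2, -0.5, -3.8]
grip_width: 0.0126
```

Call:
{"method": "carry_out", "body": {"targets": [[[20, 4, 0], [0, 0, 0]], [[35, 8, 0], [0, 0, 0]], [[38, 9, 0], [0, 0, 0]], [[38, 9, 0], [0, 0, 0]], [[38, 9, 0], [0, 0, 0]], [[38, 8, 0], [0, 0, 0]], [[28, 6, 0], [0, 0, 0]], [[11, 2, 0], [0, 0, 0]]]}}

```text
clock: 8.55
tool_pos: [0.5315, -0.0293, 0.2131]
eef_rot: [0.746, 0.666, -0.001, -0.003]
contact_force: [-0.2, 0.5, -3.0]
grip_width: 0.0125
```

Call:
{"method": "carry_out", "body": {"targets": [[[0, 0, 0], [0, 0, 5]], [[0, 0, 0], [0, 0, 8.5]], [[0, 0, 0], [0, 0, 8.5]], [[0, 0, 0], [0, 0, 8.5]], [[0, 0, 0], [0, 0, 8.5]], [[0, 0, 0], [0, 0, 8.5]], [[0, 0, 0], [0, 0, 8.5]], [[0, 0, 0], [0, 0, 8.5]]]}}

```text
clock: 9.35
tool_pos: [0.5312, -0.0331, 0.2142]
eef_rot: [0.987, 0.159, -0.002, -0.0]
contact_force: [-0.4, 0.3, -3.7]
grip_width: 0.0126
```

Call:
{"method": "carry_out", "body": {"targets": [[[0, 0, 0], [0, 0, 8.5]], [[0, 0, 0], [0, 0, 6.5]], [[0, 0, 0], [0, 0, 0]], [[0, 0, 0], [0, 0, 0]]]}}

```text
clock: 9.75
tool_pos: [0.5316, -0.0328, 0.2151]
eef_rot: [0.999, 0.033, -0.001, -0.0]
contact_force: [0.2, 0.2, -3.6]
grip_width: 0.0131
```

```bash
python3 - <<'E'
from h import *
o=get_obs(); Rm=R.from_quat(o["eef_rot"]).as_matrix()
print(o["tool_pos"],Rm.round(4).tolist(),o["grip_width"],o["contact_force"])
p,d,mT,W=shot("wrist","w3.png"); T=(W-o["tool_pos"])@Rm; x,y,z=W[...,0],W[...,1],W[...,2]
g=cv2.cvtColor(p,cv2.COLOR_BGR2GRAY)
t=T[...,2]
for a in np.arange(-.05,.1,.01):
    k=(abs(T[...,0])<.04)&(abs(T[...,1])<.04)&(t>=a)&(t<a+.01)
    if k.sum()>3: w=T[k]; print(round(a,3),k.sum(),w.min(0).round(4),w.max(0).round(4),w.mean(0).round(4))
# scene view of bolt
p,d,mT,W=shot("scene","s3.png"); T=(W-o["tool_pos"])@Rm; t=T[...,2]
for a in np.arange(-.05,.1,.01):
    k=(abs(T[...,0])<.04)&(abs(T[...,1])<.04)&(t>=a)&(t<a+.01)
    if k.sum()>3: w=T[k]; print("s",round(a,3),k.sum(),w.min(0).round(4),w.max(0).round(4),w.mean(0).round(4))
E
```

```text
[ 0.53162053 -0.03275522  0.21505355] [[0.9978, 0.0669, -0.0027], [0.0669, -0.9978, 0.0], [-0.0027, -0.0002, -1.0]] 0.013053419452415114 [ 0.1918825   0.19042787 -3.64402137]
-0.05 399 [-0.0018 -0.0184 -0.05  ] [ 0.01    0.0179 -0.04  ] [ 0.0069 -0.0003 -0.0452]
-0.04 127 [ 0.0036 -0.0095 -0.04  ] [ 0.0091  0.0086 -0.0304] [ 0.006  -0.0002 -0.0356]
-0.03 119 [ 0.0021 -0.0074 -0.03  ] [ 0.0075  0.007  -0.02  ] [ 0.0057 -0.0004 -0.0251]
-0.02 105 [ 0.0013 -0.0077 -0.0199] [ 0.0072  0.0073 -0.0102] [ 0.0054 -0.0002 -0.0152]
-0.01 93 [ 0.0006 -0.008  -0.0098] [ 0.0071  0.0074 -0.0001] [ 0.0054 -0.0005 -0.0052]
0.0 94 [ 0.0005 -0.0082  0.    ] [0.0072 0.0073 0.01  ] [ 0.0054 -0.0005  0.0049]
0.01 67 [ 0.0022 -0.0079  0.0103] [0.0071 0.0069 0.0195] [ 0.0055 -0.0006  0.015 ]
0.02 71 [ 0.001  -0.0083  0.02  ] [0.0071 0.0071 0.03  ] [ 0.0054 -0.0008  0.0249]
0.03 59 [ 0.0009 -0.0084  0.0301] [0.0072 0.0066 0.0398] [ 0.0055 -0.0008  0.0353]
0.04 1311 [-0.019  -0.0223  0.04  ] [0.0206 0.0204 0.05  ] [ 0.0034 -0.0009  0.0489]
0.05 172 [-0.0195 -0.0223  0.05  ] [0.0211 0.0212 0.055 ] [0.0073 0.00
[... 411 characters left out ...]
2  0.0091 -0.0001] [ 0.0023  0.0033 -0.0044]
s 0.0 17 [-0.0067 -0.0047  0.002 ] [0.0074 0.0086 0.0091] [0.0014 0.0035 0.0057]
s 0.01 20 [-0.0067 -0.0051  0.0101] [0.007  0.0091 0.0194] [0.0025 0.0032 0.015 ]
s 0.02 16 [-0.0034 -0.0033  0.0208] [0.0093 0.0075 0.0283] [0.0028 0.0041 0.0242]
s 0.03 20 [-0.0051 -0.0016  0.03  ] [0.0073 0.0077 0.0399] [0.002  0.0044 0.0348]
s 0.04 130 [-0.0213 -0.0221  0.0422] [0.0212 0.0205 0.05  ] [0.002  0.0024 0.0468]
s 0.05 23 [-0.0187 -0.0095  0.0501] [0.0217 0.0198 0.0548] [0.007  0.0109 0.0519]
s 0.06 14 [-0.0057  0.006   0.0667] [0.0063 0.021  0.0699] [0.0011 0.0132 0.0684]
s 0.07 17 [-0.0066 -0.0062  0.0701] [0.0065 0.0193 0.0764] [0.0009 0.0102 0.0727]
```

View pics/w3.png

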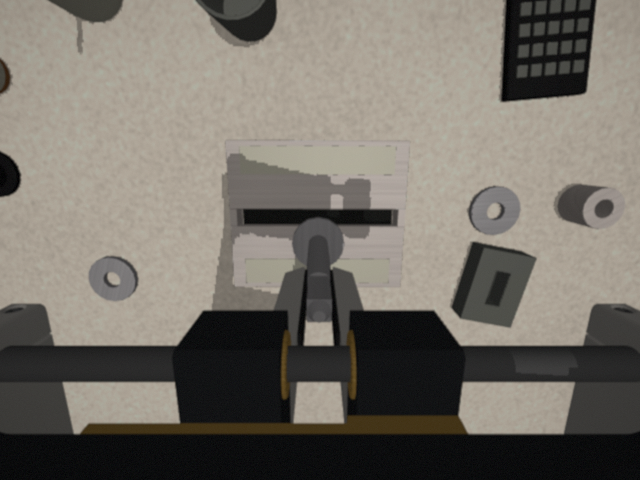

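The wrist view shows the bolt held with its flange at (318,240), aligned with the slot at (237–398, 216). The empty block is at (495,285), and there are only two washers, at (113,277) and (494,210). Next I'm measuring the slot line against the bolt.

```bash
python3 - <<'E'
from h import *
o=get_obs(); Rm=R.from_quat(o["eef_rot"]).as_matrix(); yaw=np.degrees(np.arctan2(Rm[1,0],Rm[0,0]))
p=cv2.imread("pics/w3.png"); g=cv2.cvtColor(p,cv2.COLOR_BGR2GRAY); mT=cam2world("wrist",o)
m=np.zeros(g.shape,np.uint8); m[195:236,228:288]=1; m2=np.zeros_like(m); m2[195:236,350:405]=1
for mm in(m,m2):
    k=(mm>0)&(g<45); v,u=np.nonzero(k)
    P=np.array([ray((a,b),.06,mT)[:2] for a,b in zip(u,v)])*1000
    print(cv2.minAreaRect(P.astype(np.float32)))
v,u=np.nonzero(((m|m2)>0)&(g<45)); P=np.array([ray((a,b),.06,mT)[:2] for a,b in zip(u,v)])*1000
r=cv2.minAreaRect(P.astype(np.float32)); print(r,"yaw",yaw, "sizes row extents")
for c in(250,270,360,390):
    rr=np.nonzero(g[195:236,c]<45)[0]+195; print(c,rr.min(),rr.max(),[ray((c,q),.06,mT)[:2].round(4) for q in(rr.min()-.5,rr.max()+.5)])
E
```

```text
((530.2652587890625, 28.262779235839844), (16.21800994873047, 49.65568923950195), 3.833219051361084)
((537.6882934570312, -91.06580352783203), (15.067523002624512, 46.25713348388672), 3.8347625732421875)
((534.2068481445312, -30.534515380859375), (16.217988967895508, 167.5144500732422), 3.8344998359680176) yaw 3.8052605752154944 sizes row extents
250 209 223 [array([0.5378, 0.0459]), array([0.5204, 0.0457])]
270 210 223 [array([0.5382, 0.0233]), array([0.5219, 0.0228])]
360 210 223 [array([ 0.545 , -0.0788]), array([ 0.5288, -0.0804])]
390 210 223 [array([ 0.5473, -0.1128]), array([ 0.5311, -0.1147])]
```

Call:
{"method": "carry_out", "body": {"targets": [[[0, 0, 15], [0, 0, 0]], [[0, 0, 25], [0, 0, 0]], [[0, 0, 20], [0, 0, 0]], [[0, 0, 10], [0, 0, 0]], [[0, 0, 5], [0, 0, 0]], [[0, 0, 5], [0, 0, 0]], [[0, 0, 0], [0, 0, 0]]]}}

```text
clock: 10.55
tool_pos: [0.5325, -0.0323, 0.1366]
eef_rot: [0.999, 0.033, 0.0, 0.0]
contact_force: [-0.1, -0.1, -2.6]
grip_width: 0.0129
```

Call:
{"method": "carry_out", "body": {"targets": [[[0, 0, 4], [0, 0, 0]], [[0, 0, 4], [0, 0, 0]], [[0, 0, 4], [0, 0, 0]], [[0, 0, 0], [0, 0, 0]]]}}

```text
clock: 10.95
tool_pos: [0.5319, -0.0322, 0.1238]
eef_rot: [0.999, 0.033, -0.001, -0.0]
contact_force: [-0.4, 0.4, -4.1]
grip_width: 0.0127
```

Call:
{"method": "carry_out", "body": {"targets": [[[0, 0, 2], [0, 0, 0]], [[0, 0, 2], [0, 0, 0]], [[0, 0, 2], [0, 0, 0]], [[0, 0, 1], [0, 0, 0]], [[0, 0, 0], [0, 0, 0]], [[0, 0, 0], [0, 0, 0]]]}}

```text
clock: 11.55
tool_pos: [0.5324, -0.0323, 0.1176]
eef_rot: [0.999, 0.033, 0.0, 0.0]
contact_force: [0.7, 0.8, -3.0]
grip_width: 0.0133
```

Call:
{"method": "carry_out", "body": {"targets": [[[0, 0, 1], [0, 0, 0]], [[0, 0, 0], [0, 0, 0]], [[0, 0, 0], [0, 0, 0]]]}}

```text
clock: 11.85
tool_pos: [0.5323, -0.0323, 0.1166]
eef_rot: [0.999, 0.033, -0.0, 0.0]
contact_force: [-0.2, 0.2, -3.2]
grip_width: 0.0129
```

```bash
python3 - <<'E'
from h import *
o=get_obs(); Rm=R.from_quat(o["eef_rot"]).as_matrix()
print(o["tool_pos"],o["contact_force"],o["grip_width"])
for n in("wrist","scene"):
    p,d,mT,W=shot(n,n+"4.png"); z=W[...,2]; r=np.hypot(W[...,0]-.532,W[...,1]+.032)
    k=(r>.010)&(r<.020)&(z>.055)&(z<.09); b=(r>.03)&(r<.07)&(z>.055)&(z<.07)
    print(n,"flange top z",np.median(z[k]).round(4),"bed",np.median(z[b]).round(4))
E
```

```text
[ 0.53234209 -0.03228424  0.11656382] [-0.21178622  0.16975011 -3.1776685 ] 0.01290814230532221
wrist flange top z 0.0675 bed 0.0595
scene flange top z 0.0691 bed 0.0613
```

Call:
{"method": "carry_out", "body": {"targets": [[[0, 0, 1], [0, 0, 0]], [[0, 0, 0], [0, 0, 0]], [[0, 0, 0], [0, 0, 0]]]}}

```text
clock: 12.25
tool_pos: [0.5324, -0.0323, 0.1156]
eef_rot: [0.999, 0.033, 0.0, 0.0]
contact_force: [-0.1, 1.0, -2.7]
grip_width: 0.0128
```

Call:
{"method": "carry_out", "body": {"targets": [[[0, 0, 0.5], [0, 0, 0]], [[0, 0, 0], [0, 0, 0]], [[0, 0, 0], [0, 0, 0]]]}}

```text
clock: 12.55
tool_pos: [0.5326, -0.0323, 0.1155]
eef_rot: [0.999, 0.033, 0.0, 0.0]
contact_force: [1.2, 0.2, -1.2]
grip_width: 0.0132
```

Call:
{"method": "carry_out", "body": {"targets": [[[0, 0, 0], [0, 0, -5]], [[0, 0, 0], [0, 0, -8]], [[0, 0, 0], [0, 0, -8]], [[0, 0, 0], [0, 0, -8]], [[0, 0, 0], [0, 0, -8]], [[0, 0, 0], [0, 0, -8]], [[0, 0, 0], [0, 0, -8]], [[0, 0, 0], [0, 0, -8]]]}}

```text
clock: 13.35
tool_pos: [0.5325, -0.0324, 0.1154]
eef_rot: [0.843, 0.538, 0.0, 0.0]
contact_force: [0.2, -0.7, -1.4]
grip_width: 0.0129
```

Call:
{"method": "carry_out", "body": {"targets": [[[0, 0, 0], [0, 0, -8]], [[0, 0, 0], [0, 0, -8]], [[0, 0, 0], [0, 0, -8]], [[0, 0, 0], [0, 0, -5]], [[0, 0, 0], [0, 0, 0]], [[0, 0, 0], [0, 0, 0]]]}}

```text
clock: 13.95
tool_pos: [0.5326, -0.0324, 0.1154]
eef_rot: [0.684, 0.729, 0.0, 0.0]
contact_force: [0.2, -0.5, -0.0]
grip_width: 0.0126
```

```bash
python3 - <<'E'
from h import *
o=get_obs(); Rm=R.from_quat(o["eef_rot"]).as_matrix()
print(o["tool_pos"],o["contact_force"],o["torque"],o["grip_width"],"yaw",np.degrees(np.arctan2(Rm[1,0],Rm[0,0])),Rm[2].round(4))
E
```

```text
[ 0.53257043 -0.03239827  0.11539019] [ 0.20328834 -0.53005351 -0.02191614] [-0.13189845 -0.03952017  0.0065246 ] 0.012631244470236157 yaw 93.63391235552763 [-4.e-04  6.e-04 -1.e+00]
```

Call:
{"method": "carry_out", "body": {"targets": [[[0, 0, 0], [0, 0, 0]], [[0, 0, 0], [0, 0, 0]], [[0, 0, 0], [0, 0, 0]], [[0, 0, 0], [0, 0, 0]], [[0, 0, 0], [0, 0, 0]], [[0, 0, 0], [0, 0, 0]]], "claw": 0.5}}

```text
clock: 14.55
tool_pos: [0.5324, -0.0323, 0.1151]
eef_rot: [0.684, 0.73, -0.0, 0.0]
contact_force: [0.7, -0.6, 0.1]
grip_width: 0.0471
```

Call:
{"method": "carry_out", "body": {"targets": [[[0, 0, -10], [0, 0, 0]], [[0, 0, -30], [0, 0, 0]], [[0, 0, -40], [0, 0, 0]], [[0, 0, -40], [0, 0, 0]], [[0, 0, 0], [0, 0, 0]], [[0, 0, 0], [0, 0, 0]]], "claw": 0.8}}

```text
clock: 15.15
tool_pos: [0.5331, -0.0324, 0.237]
eef_rot: [0.684, 0.73, 0.001, 0.002]
contact_force: [-0.4, -0.1, -0.1]
grip_width: 0.0751
```

```bash
python3 - <<'E'
from h import *
for n in("wrist","top","scene"):
    p,d,mT,W=shot(n,n+"5.png"); x,y,z=W[...,0],W[...,1],W[...,2]
    near=(np.hypot(x-.532,y+.032)<.03)
    for lo,hi in((.064,.075),(.09,.15),(.16,.186),(.187,.205)):
        k=near&(z>lo)&(z<hi)
        if k.sum()>2: w=W[k]; print(n,lo,k.sum(),w.mean(0).round(4),w.min(0).round(4),w.max(0).round(4))
E
```

```text
wrist 0.064 716 [ 0.532  -0.0281  0.0663] [ 0.5114 -0.0519  0.064 ] [ 0.5535 -0.0107  0.0749]
wrist 0.09 160 [ 0.532  -0.026   0.1229] [ 0.5245 -0.0309  0.0904] [ 0.5401 -0.0243  0.1499]
wrist 0.16 94 [ 0.5319 -0.0267  0.1732] [ 0.5261 -0.0272  0.16  ] [ 0.5379 -0.0262  0.1857]
wrist 0.187 198 [ 0.5323 -0.0317  0.191 ] [ 0.5266 -0.0385  0.1871] [ 0.5381 -0.0263  0.1958]
scene 0.064 129 [ 0.5348 -0.0368  0.0679] [ 0.5087 -0.0555  0.064 ] [ 0.5558 -0.0107  0.0747]
scene 0.09 99 [ 0.536  -0.0376  0.1206] [ 0.5263 -0.0432  0.0903] [ 0.5408 -0.0277  0.1496]
scene 0.16 55 [ 0.5349 -0.0356  0.173 ] [ 0.5257 -0.0415  0.1607] [ 0.5408 -0.0247  0.1854]
scene 0.187 22 [ 0.534  -0.0349  0.1922] [ 0.5259 -0.0404  0.187 ] [ 0.5391 -0.0298  0.1984]
```

View pics/wrist5.png

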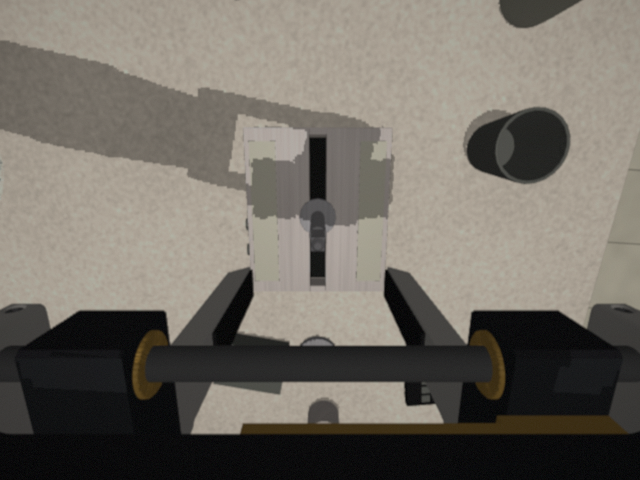

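The bolt stands upright in the slot at (318,215), with its tip at (0.532,-0.032,0.195) and its square parallel to the slot. Now for the spacer.

Call:
{"method": "carry_out", "body": {"targets": [[[-25, 1, 0], [0, 0, 0]], [[-45, 1, 0], [0, 0, 0]], [[-48, 1, 0], [0, 0, 0]], [[-48, 2, 0], [0, 0, 0]], [[-48, 1, 0], [0, 0, 0]], [[-48, 1, 0], [0, 0, 0]], [[-45, 1, 0], [0, 0, 0]], [[-29, 1, 0], [0, 0, 0]]], "claw": 0.8}}

```text
clock: 16.1
tool_pos: [0.562, -0.3698, 0.2318]
eef_rot: [0.685, 0.729, -0.001, -0.002]
contact_force: [1.1, 0.6, 0.0]
grip_width: 0.0748
```

Call:
{"method": "carry_out", "body": {"targets": [[[0, 0, 20], [0, 0, 0]], [[0, 0, 30], [0, 0, 0]], [[0, 0, 10], [0, 0, 0]], [[0, 0, 0], [0, 0, 0]], [[0, 0, 0], [0, 0, 0]]]}}

```text
clock: 16.6
tool_pos: [0.5633, -0.3667, 0.1754]
eef_rot: [0.684, 0.73, -0.0, -0.0]
contact_force: [0.3, 0.5, 0.3]
grip_width: 0.075
```

```bash
cat >> h.py <<'E'
def ringc(W,xy,lo,hi,r=.05):
    "centre of the top ring between heights lo..hi near xy, by enclosing circle and hole, in m"
    k=(np.hypot(W[...,0]-xy[0],W[...,1]-xy[1])<r)&(W[...,2]>lo)&(W[...,2]<hi)
    w=W[k]
    if len(w)<8: return None
    (c,rad)=cv2.minEnclosingCircle((w[:,:2]*1000).astype(np.float32))
    return np.round(c,1),round(rad,1),len(w),np.median(w[:,2]).round(4),(w[:,:2].mean(0)*1000).round(1)
E
python3 - <<'E'
from h import *
o=get_obs(); Rm=R.from_quat(o["eef_rot"]).as_matrix()
print(o["tool_pos"],"yaw",np.degrees(np.arctan2(Rm[1,0],Rm[0,0])),o["grip_width"])
for n in("wrist","top","scene"):
    p,d,mT,W=shot(n,n+"6.png")
    print(n,ringc(W,(.563,-.3675),.040,.052),ringc(W,(.5475,-.26),.006,.018))
    if n!="wrist": print(ringc(W,(.419,.241),.007,.018), ringc(W,(.5515,.38),.032,.045))
E
```

```text
[ 0.56332652 -0.3667002   0.17535204] yaw 93.76051828027235 0.07499438795416861
wrist (array([ 562.7, -367.6]), 25.0, 1320, np.float64(0.0441), array([ 562.9, -366.7])) (array([ 538. , -261.8]), 40.2, 2481, np.float64(0.0092), array([ 545.7, -259.5]))
top (array([ 563.9, -368.2]), 25.4, 250, np.float64(0.0453), array([ 563.8, -368.3])) (array([ 546.2, -260.1]), 47.5, 412, np.float64(0.0107), array([ 547.2, -260.2]))
(array([421.7, 234.5]), 38.4, 396, np.float64(0.0104), array([418.7, 241. ])) (array([550.9, 380. ]), 18.8, 106, np.float64(0.0357), array([551.2, 379.4]))
scene (array([ 563.3, -368.2]), 25.6, 300, np.float64(0.0457), array([ 564.1, -369. ])) (array([ 541.3, -254.2]), 44.7, 434, np.float64(0.0107), array([ 545. , -261.1]))
(array([424. , 238.6]), 43.6, 189, np.float64(0.0109), array([419.7, 241. ])) (array([549.7, 381.2]), 20.9, 61, np.float64(0.0348), array([551.6, 380.3]))
```

Call:
{"method": "carry_out", "body": {"targets": [[[-1, 0, 20], [0, 0, 0]], [[0, 0, 35], [0, 0, 0]], [[0, 0, 40], [0, 0, 0]], [[0, 0, 40], [0, 0, 0]], [[0, 0, 35], [0, 0, 0]], [[0, 0, 20], [0, 0, 0]], [[0, 0, 7], [0, 0, 0]], [[0, 0, 0], [0, 0, 0]]]}}

```text
clock: 17.55
tool_pos: [0.5634, -0.3679, -0.0219]
eef_rot: [0.684, 0.73, -0.0, -0.0]
contact_force: [0.2, -0.3, -0.6]
grip_width: 0.0751
```

Call:
{"method": "carry_out", "body": {"targets": [[[0, 0, 0], [0, 0, 0]], [[0, 0, 0], [0, 0, 0]], [[0, 0, 0], [0, 0, 0]], [[0, 0, 0], [0, 0, 0]], [[0, 0, 0], [0, 0, 0]], [[0, 0, 0], [0, 0, 0]], [[0, 0, 0], [0, 0, 0]]], "claw": 0}}

```text
clock: 18.25
tool_pos: [0.564, -0.3686, -0.0203]
eef_rot: [0.684, 0.73, -0.0, 0.001]
contact_force: [-0.2, 0.3, 4.9]
grip_width: 0.0498
```

Call:
{"method": "carry_out", "body": {"targets": [[[0, 0, -10], [0, 0, 0]], [[0, 0, -30], [0, 0, 0]], [[0, 0, -45], [0, 0, 0]], [[0, 0, -45], [0, 0, 0]], [[0, 0, -45], [0, 0, 0]], [[0, 0, -35], [0, 0, 0]], [[0, 0, -20], [0, 0, 0]], [[0, 0, 0], [0, 0, 0]]]}}

```text
clock: 19.05
tool_pos: [0.5647, -0.3689, 0.2127]
eef_rot: [0.684, 0.73, 0.0, 0.004]
contact_force: [0.8, -0.6, -1.6]
grip_width: 0.0496
```

Call:
{"method": "carry_out", "body": {"targets": [[[20, -1, 0], [0, 0, 0]], [[40, -1, 0], [0, 0, 0]], [[48, -1, 0], [0, 0, 0]], [[48, -2, 0], [0, 0, 0]], [[48, -1, 0], [0, 0, 0]], [[48, -1, 0], [0, 0, 0]], [[46, -1, 0], [0, 0, 0]], [[25, -1, 0], [0, 0, 0]]]}}

```text
clock: 19.85
tool_pos: [0.5314, -0.0425, 0.2055]
eef_rot: [0.682, 0.731, -0.001, -0.002]
contact_force: [0.7, 0.4, -1.9]
grip_width: 0.0498
```

Call:
{"method": "carry_out", "body": {"targets": [[[13, -1, 0], [0, 0, 0]], [[0, 0, 0], [0, 0, 0]], [[0, 0, 0], [0, 0, 0]]]}}

```text
clock: 20.15
tool_pos: [0.5312, -0.0343, 0.207]
eef_rot: [0.684, 0.73, -0.001, -0.0]
contact_force: [0.4, -0.9, -1.2]
grip_width: 0.0496
```

```bash
cat >> h.py <<'E'
def held(lo,hi,r=.045,n="wrist",fn=None):
    "things between tool depths lo..hi (m), in tool frame mm"
    o=get_obs(); Rm=R.from_quat(o["eef_rot"]).as_matrix()
    p,d,mT,W=shot(n,fn); T=(W-o["tool_pos"])@Rm
    k=(np.hypot(T[...,0],T[...,1])<r)&(T[...,2]>lo)&(T[...,2]<hi); w=T[k]*1000
    print(n,lo,hi,k.sum(),"min",w.min(0).round(1),"max",w.max(0).round(1),"circ",cv2.minEnclosingCircle(w[:,:2].astype(np.float32)))
    return p,T,o
E
python3 - <<'E'
from h import *
o=get_obs(); print(o["tool_pos"],o["grip_width"],o["contact_force"])
p,T,o=held(-.08,-.06,fn="wrist7.png"); held(-.072,-.015,n="scene",fn="scene7.png")
Rm=R.from_quat(o["eef_rot"]).as_matrix(); print((Rm.T@(np.array([.5322,-.0324,.195])-o["tool_pos"])*1000).round(1))
E
```

```text
[ 0.53116696 -0.03427782  0.20697233] 0.04960025185506697 [ 0.3878964  -0.87632128 -1.20146738]
wrist -0.08 -0.06 7101 min [-23.7 -37.4 -80. ] max [ 25.7  36.7 -60. ] circ ((9.488746643066406, -0.3708839416503906), 37.03998565673828)
scene -0.072 -0.015 545 min [-26.2 -37.2 -71.8] max [ 23.8  38.  -21.1] circ ((-1.3518041372299194, 0.32431697845458984), 37.85736083984375)
[ 1.8  1.2 12. ]
```

View pics/wrist7.png

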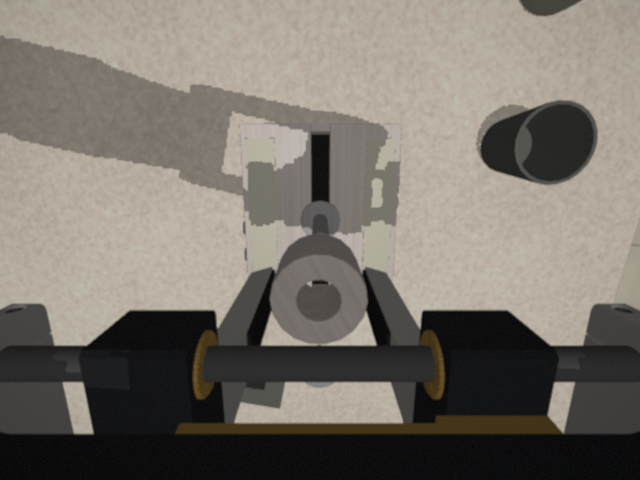

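The spacer is held with its hole at (319,298), just over the bolt. I'm measuring the hole against the tip.

```bash
python3 - <<'E'
from h import *
o=get_obs(); print((R.from_quat(o["eef_rot"]).inv().apply(np.array([.5322,-.0324,.195])-o["tool_pos"])*1000).round(1))
p,d,mT,W=shot("wrist"); T=(W-o["tool_pos"])@R.from_quat(o["eef_rot"]).as_matrix()*1000
k=(abs(T[...,1])<18)&(T[...,0]>-30)&(T[...,0]<30)&(T[...,2]<-55)&(T[...,2]>-80); g=cv2.cvtColor(p,cv2.COLOR_BGR2GRAY)
k[345:]=0
w=T[k]; zt=np.percentile(w[:,2],20); t=w[w[:,2]<zt+4]; print("top face z",np.median(t[:,2]),"x",t[:,0].min(),t[:,0].max(),len(t))
A=np.c_[2*t[:,:2],np.ones(len(t))]
rim=t[np.hypot(t[:,0],t[:,1])<16]; 
# hole edge: fit circle to innermost points by angle
for c in [np.array([0,0.])]:
    for _ in range(5):
        a=np.degrees(np.arctan2(t[:,1]-c[1],t[:,0]-c[0]))//15; r=np.hypot(*(t[:,:2]-c).T)
        q=np.array([t[a==b][np.argmin(r[a==b]),:2] for b in np.unique(a)])
        s=np.linalg.lstsq(np.c_[2*q,np.ones(len(q))],(q**2).sum(1),rcond=None)[0]; c=s[:2]
    print("hole c",c.round(2),"r",np.sqrt(s[2]+c@c).round(2),len(q))
E
```

```text
[ 2.4  0.9 12.4]
top face z -64.4927697815819 x -23.810358568706043 25.6149344298657 4693
hole c [ 0.96 -0.19] r 10.78 24
```

Call:
{"method": "carry_out", "body": {"targets": [[[1, 1, 10], [0, 0, 0]], [[0, 0, 12], [0, 0, 0]], [[0, 0, 5], [0, 0, 0]], [[0, 0, 5], [0, 0, 0]], [[0, 0, 5], [0, 0, 0]], [[0, 0, 5], [0, 0, 0]], [[0, 0, 5], [0, 0, 0]], [[0, 0, 0], [0, 0, 0]]]}}

```text
clock: 21.1
tool_pos: [0.5319, -0.0321, 0.1602]
eef_rot: [0.684, 0.73, -0.0, -0.001]
contact_force: [-0.7, 0.1, -1.9]
grip_width: 0.0496
```

Call:
{"method": "carry_out", "body": {"targets": [[[0, 0, 8], [0, 0, 0]], [[0, 0, 10], [0, 0, 0]], [[0, 0, 10], [0, 0, 0]], [[0, 0, 10], [0, 0, 0]], [[0, 0, 10], [0, 0, 0]], [[0, 0, 0], [0, 0, 0]]]}}

```text
clock: 21.7
tool_pos: [0.5309, -0.032, 0.1106]
eef_rot: [0.684, 0.73, -0.001, -0.002]
contact_force: [0.2, -0.2, -1.7]
grip_width: 0.0501
```

Call:
{"method": "carry_out", "body": {"targets": [[[0, 0, 10], [0, 0, 0]], [[0, 0, 10], [0, 0, 0]], [[0, 0, 10], [0, 0, 0]], [[0, 0, 10], [0, 0, 0]], [[0, 0, 4], [0, 0, 0]], [[0, 0, 0], [0, 0, 0]], [[0, 0, 0], [0, 0, 0]]]}}

```text
clock: 22.4
tool_pos: [0.5326, -0.0323, 0.0693]
eef_rot: [0.684, 0.73, 0.0, 0.0]
contact_force: [0.1, 0.5, -0.8]
grip_width: 0.0497
```

Now release, rise and check.

Call:
{"method": "carry_out", "body": {"targets": [[[0, 0, 0], [0, 0, 0]], [[0, 0, 0], [0, 0, 0]], [[0, 0, 0], [0, 0, 0]], [[0, 0, 0], [0, 0, 0]], [[0, 0, 0], [0, 0, 0]]], "claw": 0.75}}

```text
clock: 22.9
tool_pos: [0.5325, -0.0323, 0.0693]
eef_rot: [0.684, 0.73, 0.0, 0.0]
contact_force: [-0.1, -0.5, -0.3]
grip_width: 0.0704
```

Call:
{"method": "carry_out", "body": {"targets": [[[0, 0, -10], [0, 0, 0]], [[0, 0, -30], [0, 0, 0]], [[0, 0, -40], [0, 0, 0]], [[0, 0, -40], [0, 0, 0]], [[0, 0, -40], [0, 0, 0]], [[0, 0, -10], [0, 0, 0]], [[0, 0, 0], [0, 0, 0]]], "claw": 1}}

```text
clock: 23.6
tool_pos: [0.5335, -0.0324, 0.2418]
eef_rot: [0.684, 0.73, 0.001, 0.002]
contact_force: [0.6, 1.1, -0.5]
grip_width: 0.0939
```

```bash
cat >> h.py <<'E'
def post(names=("wrist","scene")):
    for n in names:
        p,d,mT,W=shot(n,"post_%s_%.1f.png"%(n,get_obs()["clock"])); x,y,z=W[...,0],W[...,1],W[...,2]
        r=np.hypot(x-.532,y+.032)
        h=[(round(a*1000),int(((r<.034)&(z>a)&(z<=a+.005)).sum())) for a in np.arange(.065,.205,.005)]
        print(n,"z-hist r<34",h)
        k=(r<.02)&(z>.186)&(z<.2); print(n,"tip",W[k].mean(0).round(4) if k.sum() else None)
        k=(r<.04)&(r>.012)&(z>.07)&(z<.18); w=W[k]; zz=np.percentile(w[:,2],90) if len(w) else 0
        t=w[abs(w[:,2]-zz)<.004] if len(w) else w
        if len(t): print(n,"ring top",np.median(t[:,2]).round(4),"circ",cv2.minEnclosingCircle((t[:,:2]*1000).astype(np.float32)))
E
python3 - <<'E'
from h import *
o=get_obs(); Rm=R.from_quat(o["eef_rot"]).as_matrix();print(o["tool_pos"],"yaw",np.degrees(np.arctan2(Rm[1,0],Rm[0,0])),o["grip_width"])
post()
for n in("top","scene"):
    p,d,mT,W=shot(n,n+"8.png")
    for c,lo,hi in(((.5475,-.26),.0075,.018),((.419,.241),.0075,.018),((.5515,.38),.032,.045)): print(n,ringc(W,c,lo,hi,.06))
E
```

```text
[ 0.53351989 -0.03244738  0.24184721] yaw 93.74206583608706 0.09388006630263386
wrist z-hist r<34 [(65, 19), (70, 22), (75, 21), (80, 27), (85, 32), (90, 39), (95, 39), (100, 40), (105, 111), (110, 1041), (115, 13), (120, 13), (125, 14), (130, 16), (135, 13), (140, 16), (145, 14), (150, 24), (155, 47), (160, 16), (165, 15), (170, 20), (175, 14), (180, 24), (185, 104), (190, 100), (195, 4), (200, 0)]
wrist tip [ 0.5322 -0.0316  0.1908]
wrist ring top 0.1112 circ ((532.8854370117188, -31.270822525024414), 24.83170509338379)
scene z-hist r<34 [(65, 12), (70, 23), (75, 25), (80, 26), (85, 23), (90, 23), (95, 20), (100, 26), (105, 29), (110, 141), (115, 23), (120, 5), (125, 10), (130, 7), (135, 10), (140, 8), (145, 6), (150, 9), (155, 14), (160, 8), (165, 11), (170, 10), (175, 12), (180, 9), (185, 7), (190, 16), (195, 3), (200, 0)]
scene tip [ 0.5339 -0.0356  0.1918]
scene ring top 0.1134 circ ((535.2730102539062, -31.940641403198242), 25.883522033691406)
top (array([ 533.9, -256.8]), 45.6, 375, np.float64(0.011), array([ 547.2, -260.5]))
top (array([421.1, 242.6]), 33.5, 379, np.float64(0.0104), array([419.5, 240.8]))
top (array([550.8, 379.8]), 18.7, 104, np.float64(0.0353), array([550.7, 379.3]))
scene (array([ 535.7, -269. ]), 45.0, 417, np.float64(0.0109), array([ 542.1, -261.6]))
scene (array([420.5, 243. ]), 34.2, 150, np.float64(0.0114), array([424.8, 240.2]))
scene (array([550.8, 380.2]), 19.7, 53, np.float64(0.0358), array([551.2, 379.7]))
```

The spacer is seated, top at 0.112 as expected. For the first washer the jaws have to run along world y, because the block sits close on its x side.

Call:
{"method": "carry_out", "body": {"targets": [[[-20, 0, 0], [0, 0, 4]], [[-40, 0, 0], [0, 0, 0]], [[-45, 0, 0], [0, 0, 0]], [[-45, 0, 0], [0, 0, 0]], [[-45, 0, 0], [0, 0, 0]], [[-28, 0, 0], [0, 0, 0]]]}}

```text
clock: 24.4
tool_pos: [0.5313, -0.2578, 0.2361]
eef_rot: [0.71, 0.705, -0.001, -0.002]
contact_force: [0.5, 0.4, -0.6]
grip_width: 0.0939
```

Call:
{"method": "carry_out", "body": {"targets": [[[0, 0, 5], [0, 0, 8.5]], [[0, 0, 15], [0, 0, 8.5]], [[0, 0, 20], [0, 0, 8.5]], [[0, 0, 20], [0, 0, 8.5]], [[0, 0, 20], [0, 0, 8.5]], [[0, 0, 15], [0, 0, 8.5]], [[0, 0, 10], [0, 0, 8.5]], [[0, 0, 5], [0, 0, 8.5]]]}}

```text
clock: 25.2
tool_pos: [0.5308, -0.2541, 0.1249]
eef_rot: [0.983, 0.186, -0.003, -0.002]
contact_force: [0.8, 0.5, -0.7]
grip_width: 0.0938
```

Call:
{"method": "carry_out", "body": {"targets": [[[0, 0, 0], [0, 0, 8.5]], [[0, 0, 0], [0, 0, 8.5]], [[0, 0, 0], [0, 0, 1]], [[0, 0, 0], [0, 0, 0]], [[0, 0, 0], [0, 0, 0]]]}}

```text
clock: 25.7
tool_pos: [0.5323, -0.255, 0.1282]
eef_rot: [0.999, 0.034, -0.001, -0.0]
contact_force: [-0.0, -1.0, -0.4]
grip_width: 0.0938
```

```bash
cat >> h.py <<'E'
def hole(T,zlo,zhi,c=(0,0),rmax=20,rows=345):
    "hole circle of a ring top in tool/world mm frame: innermost points by angle"
    t=T.copy(); k=(t[...,2]>zlo)&(t[...,2]<zhi)&(np.hypot(t[...,0]-c[0],t[...,1]-c[1])<rmax); k[rows:]=0
    t=t[k]; c=np.array(c,float)
    for _ in range(6):
        a=np.degrees(np.arctan2(t[:,1]-c[1],t[:,0]-c[0]))//15; r=np.hypot(*(t[:,:2]-c).T)
        q=np.array([t[a==b][np.argmin(r[a==b]),:2] for b in np.unique(a)])
        s=np.linalg.lstsq(np.c_[2*q,np.ones(len(q))],(q**2).sum(1),rcond=None)[0]; c=s[:2]
    return c.round(1),np.sqrt(s[2]+c@c).round(1),len(q),np.median(t[:,2]).round(1)
E
python3 - <<'E'
from h import *
o=get_obs(); Rm=R.from_quat(o["eef_rot"]).as_matrix();print(o["tool_pos"],"yaw",np.degrees(np.arctan2(Rm[1,0],Rm[0,0])),o["grip_width"],o["q"].round(2))
p,d,mT,W=shot("wrist","wrist9.png"); T=(W-o["tool_pos"])@Rm*1000; t=o["tool_pos"][2]*1000
print("hole tool",hole(T,t-14,t-6)); print(ringc(W,(.5475,-.26),.0075,.018,.04))
print("hole world",hole(W*1000,7,15,(547.5,-260)))
E
```

```text
[ 0.53233965 -0.25496991  0.12822764] yaw 3.8590645374719643 0.0938059796361696 [-0.54  0.19  1.33 -0.    1.62  0.96]
hole tool (array([-0.2,  1. ]), np.float64(2.2), 24, np.float64(119.0))
(array([ 546.9, -260.6]), 31.8, 2528, np.float64(0.0093), array([ 547.7, -260.6]))
hole world (array([ 547.2, -260.5]), np.float64(11.2), 24, np.float64(9.2))
```

View pics/wrist9.png

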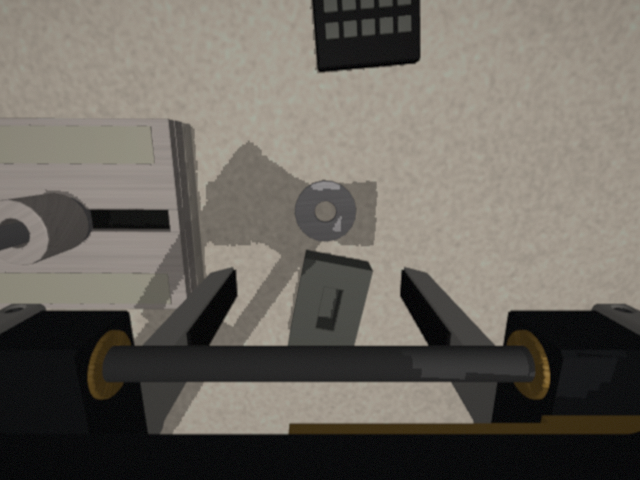

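The wrist view shows the washer at (325,211), ahead of the tool, and the block at (335,300). I'll shift over the washer and descend.

Call:
{"method": "carry_out", "body": {"targets": [[[7, 3, 10], [0, 0, 0]], [[7.5, 3.5, 30], [0, 0, 0]], [[0, 0, 40], [0, 0, 0]], [[0, 0, 40], [0, 0, 0]], [[0, 0, 25], [0, 0, 0]], [[0, 0, 12], [0, 0, 0]], [[0, 0, 5], [0, 0, 0]], [[0, 0, 0], [0, 0, 0]]]}}

```text
clock: 26.55
tool_pos: [0.5481, -0.261, -0.0327]
eef_rot: [0.999, 0.033, 0.0, 0.0]
contact_force: [-0.4, -0.1, 0.4]
grip_width: 0.0941
```

Call:
{"method": "carry_out", "body": {"targets": [[[0, 0, 2], [0, 0, 0]], [[0, 0, 1], [0, 0, 0]], [[0, 0, 0], [0, 0, 0]], [[0, 0, 0], [0, 0, 0]]]}}

```text
clock: 26.95
tool_pos: [0.5481, -0.2611, -0.0351]
eef_rot: [0.999, 0.033, 0.001, 0.0]
contact_force: [-1.1, 0.3, -0.4]
grip_width: 0.094
```

```bash
python3 - <<'E'
from h import *
o=get_obs(); Rm=R.from_quat(o["eef_rot"]).as_matrix();print(o["tool_pos"],"yaw",np.degrees(np.arctan2(Rm[1,0],Rm[0,0])),o["contact_force"])
p,d,mT,W=shot("wrist","wrist10.png"); T=(W-o["tool_pos"])@Rm*1000
print("hole world",hole(W*1000,6,15,(547.5,-260)),"tool",(Rm.T@(np.array([.5472,-.2605,0])-o["tool_pos"])*1000).round(1))
k=(abs(T[...,0])<12)&(abs(T[...,1])<62)&(abs(T[...,1])>44)&(T[...,2]>-80)&(T[...,2]<-25); print("finger z max",np.sort(T[k][:,2])[-5:])
E
```

```text
[ 0.5480655  -0.26107298 -0.03512565] yaw 3.740003606627302 [-1.11293927  0.28579612 -0.42820613]
hole world (array([ 547.1, -260.7]), np.float64(10.9), 24, np.float64(9.3)) tool [ -0.8  -0.6 -35.1]
finger z max [-32.93716906 -32.92939774 -32.86746038 -32.83561452 -32.53661146]
```

Call:
{"method": "carry_out", "body": {"targets": [[[-1, 0, 1], [0, 0, 0]], [[0, 0, 1.5], [0, 0, 0]], [[0, 0, 0], [0, 0, 0]]]}}

```text
clock: 27.3
tool_pos: [0.5463, -0.2607, -0.0388]
eef_rot: [0.999, 0.033, -0.0, -0.0]
contact_force: [0.6, 0.6, 1.1]
grip_width: 0.0938
```

Call:
{"method": "carry_out", "body": {"targets": [[[0, 0, 0], [0, 0, 0]], [[0, 0, 0], [0, 0, 0]], [[0, 0, 0], [0, 0, 0]], [[0, 0, 0], [0, 0, 0]], [[0, 0, 0], [0, 0, 0]], [[0, 0, 0], [0, 0, 0]], [[0, 0, 0], [0, 0, 0]]], "claw": 0}}

```text
clock: 28.0
tool_pos: [0.5467, -0.2609, -0.0384]
eef_rot: [0.999, 0.033, 0.0, 0.0]
contact_force: [-0.6, 1.0, -0.2]
grip_width: 0.0637
```

Call:
{"method": "carry_out", "body": {"targets": [[[0, 0, 0], [0, 0, 0]], [[0, 0, -10], [0, 0, 0]], [[0, 0, -35], [0, 0, 0]], [[0, 0, -45], [0, 0, 0]], [[0, 0, -45], [0, 0, 0]], [[0, 0, -45], [0, 0, 0]], [[0, 0, -40], [0, 0, 0]], [[0, 0, -15], [0, 0, 0]]]}}

```text
clock: 28.8
tool_pos: [0.5483, -0.2618, 0.2028]
eef_rot: [0.999, 0.033, 0.004, 0.003]
contact_force: [0.2, -0.6, -2.0]
grip_width: 0.0636
```

Call:
{"method": "carry_out", "body": {"targets": [[[0, -20, 0], [0, 0, 0]], [[0, -45, 0], [0, 0, 0]], [[0, -45, 0], [0, 0, 0]], [[0, -45, 0], [0, 0, 0]], [[0, -40, 0], [0, 0, 0]], [[0, -25, 0], [0, 0, 0]], [[0, -9, 0], [0, 0, 0]], [[0, 0, 0], [0, 0, 0]]]}}

```text
clock: 29.6
tool_pos: [0.5304, -0.0308, 0.1944]
eef_rot: [0.999, 0.034, -0.002, -0.0]
contact_force: [1.4, -0.2, -1.0]
grip_width: 0.0634
```

```bash
python3 - <<'E'
from h import *
o=get_obs(); Rm=R.from_quat(o["eef_rot"]).as_matrix();print(o["tool_pos"],"yaw",np.degrees(np.arctan2(Rm[1,0],Rm[0,0])),o["contact_force"],o["grip_width"])
p,d,mT,W=shot("wrist","wrist11.png"); T=(W-o["tool_pos"])@Rm*1000
k=(np.hypot(T[...,0],T[...,1])<28)&(T[...,2]>-62)&(T[...,2]<-35);print("z pct",np.percentile(T[k][:,2],[5,50,95]))
print("hole tool",hole(T,-58,-42)); print("bolt tip in tool",(Rm.T@(np.array([.5322,-.0322,.195])-o["tool_pos"])*1000).round(1))
k=(np.hypot(T[...,0],T[...,1])<9)&(T[...,2]>-30)&(T[...,2]<40); print(k.sum(), T[k].mean(0) if k.any() else '')
E
```

```text
[ 0.53039234 -0.03080358  0.19438642] yaw 3.887158462770133 [ 1.36755639 -0.17127081 -1.01049479] 0.06340466768237159
z pct [-48.78309402 -47.74647522 -46.43333824]
hole tool (array([ 0.6, -0.2]), np.float64(10.9), 24, np.float64(-47.7))
bolt tip in tool [ 1.7  1.5 -0.6]
0
```

View pics/wrist11.png

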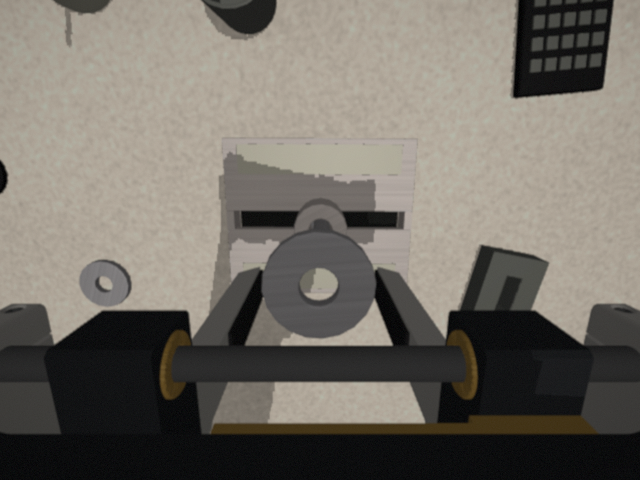

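The washer is held level with its hole at (319,284), and the post is behind it. I'll let the arm settle and read again.

Call:
{"method": "carry_out", "body": {"targets": [[[0, 0, 0], [0, 0, 0]], [[0, 0, 0], [0, 0, 0]], [[0, 0, 0], [0, 0, 0]]]}}

```text
clock: 29.95
tool_pos: [0.5318, -0.0335, 0.1964]
eef_rot: [0.999, 0.032, -0.0, 0.0]
contact_force: [0.1, -0.2, -2.0]
grip_width: 0.0638
```

```bash
python3 - <<'E'
from h import *
o=get_obs(); Rm=R.from_quat(o["eef_rot"]).as_matrix()
p,d,mT,W=shot("wrist"); T=(W-o["tool_pos"])@Rm*1000
print(o["tool_pos"],"hole tool",hole(T,-58,-42),"bolt tip in tool",(Rm.T@(np.array([.5322,-.0322,.195])-o["tool_pos"])*1000).round(1))
E
```

```text
[ 0.53176654 -0.03345805  0.19637639] hole tool (array([ 0.5, -0.1]), np.float64(10.9), 24, np.float64(-47.7)) bolt tip in tool [ 0.5 -1.2  1.4]
```

Call:
{"method": "carry_out", "body": {"targets": [[[0, -0.5, 10], [0, 0, 0]], [[0, 0, 15], [0, 0, 0]], [[0, 0, 8], [0, 0, 0]], [[0, 0, 0], [0, 0, 0]], [[0, 0, 0], [0, 0, 0]], [[0, 0, 0], [0, 0, 0]]]}}

```text
clock: 30.6
tool_pos: [0.532, -0.0318, 0.164]
eef_rot: [0.999, 0.033, 0.0, 0.0]
contact_force: [1.2, -0.4, -1.5]
grip_width: 0.0639
```

Call:
{"method": "carry_out", "body": {"targets": [[[0, 0, 4], [0, 0, 0]], [[0, 0, 4], [0, 0, 0]], [[0, 0, 4], [0, 0, 0]], [[0, 0, 4], [0, 0, 0]], [[0, 0, 4], [0, 0, 0]], [[0, 0, 0], [0, 0, 0]]]}}

```text
clock: 31.2
tool_pos: [0.5311, -0.0317, 0.1426]
eef_rot: [0.999, 0.033, -0.001, -0.0]
contact_force: [-1.1, -0.0, -1.7]
grip_width: 0.0634
```

Call:
{"method": "carry_out", "body": {"targets": [[[0, 0, 5], [0, 0, 0]], [[0, 0, 10], [0, 0, 0]], [[0, 0, 10], [0, 0, 0]], [[0, 0, 10], [0, 0, 0]], [[0, 0, 10], [0, 0, 0]], [[0, 0, 10], [0, 0, 0]], [[0, 0, 5], [0, 0, 0]], [[0, 0, 3], [0, 0, 0]]]}}

```text
clock: 32.0
tool_pos: [0.5313, -0.0318, 0.0797]
eef_rot: [0.999, 0.033, -0.001, -0.0]
contact_force: [0.8, 0.0, -1.6]
grip_width: 0.0638
```

Call:
{"method": "carry_out", "body": {"targets": [[[0, 0, 0], [0, 0, 0]], [[0, 0, 0], [0, 0, 0]]]}}

```text
clock: 32.2
tool_pos: [0.532, -0.0319, 0.081]
eef_rot: [0.999, 0.033, 0.0, 0.0]
contact_force: [0.5, 1.0, -2.3]
grip_width: 0.0637
```

Call:
{"method": "carry_out", "body": {"targets": [[[0, 0, 3], [0, 0, 0]], [[0, 0, 0], [0, 0, 0]]]}}

```text
clock: 32.4
tool_pos: [0.5317, -0.0318, 0.0776]
eef_rot: [0.999, 0.033, 0.0, 0.0]
contact_force: [0.4, 0.1, -1.6]
grip_width: 0.0637
```

Call:
{"method": "carry_out", "body": {"targets": [[[0, 0, 0], [0, 0, 0]], [[0, 0, 0], [0, 0, 0]], [[0, 0, 0], [0, 0, 0]], [[0, 0, 0], [0, 0, 0]]], "claw": 0.9}}

```text
clock: 32.8
tool_pos: [0.532, -0.0319, 0.078]
eef_rot: [0.999, 0.033, 0.0, 0.0]
contact_force: [-0.5, -1.0, -0.1]
grip_width: 0.0847
```

Call:
{"method": "carry_out", "body": {"targets": [[[0, 0, -10], [0, 0, 0]], [[0, 0, -30], [0, 0, 0]], [[0, 0, -40], [0, 0, 0]], [[0, 0, -40], [0, 0, 0]], [[0, 0, -30], [0, 0, 0]], [[0, 0, -12], [0, 0, 0]], [[0, 0, 0], [0, 0, 0]], [[0, 0, 0], [0, 0, 0]]], "claw": 1}}

```text
clock: 33.6
tool_pos: [0.5311, -0.0317, 0.2381]
eef_rot: [0.999, 0.033, -0.001, -0.0]
contact_force: [0.1, -0.1, 0.0]
grip_width: 0.0943
```

```bash
python3 - <<'E'
from h import *
o=get_obs(); Rm=R.from_quat(o["eef_rot"]).as_matrix();print(o["tool_pos"],"yaw",np.degrees(np.arctan2(Rm[1,0],Rm[0,0])),o["grip_width"])
post()
for n in("top","scene"):
    p,d,mT,W=shot(n,n+"12.png"); z=W[...,2]
    for c,lo,hi in(((.419,.241),.0075,.018),((.5515,.38),.032,.045)): print(n,ringc(W,c,lo,hi,.06))
E
```

```text
[ 0.53111835 -0.03174216  0.23808582] yaw 3.7382455927372584 0.09430140268380377
wrist z-hist r<34 [(65, 8), (70, 4), (75, 0), (80, 5), (85, 3), (90, 7), (95, 4), (100, 9), (105, 20), (110, 29), (115, 173), (120, 2199), (125, 14), (130, 14), (135, 14), (140, 15), (145, 16), (150, 19), (155, 53), (160, 17), (165, 15), (170, 17), (175, 21), (180, 17), (185, 99), (190, 102), (195, 8), (200, 0)]
wrist tip [ 0.5334 -0.033   0.1908]
wrist ring top 0.1213 circ ((531.9757690429688, -31.486337661743164), 31.8034610748291)
scene z-hist r<34 [(65, 14), (70, 19), (75, 22), (80, 27), (85, 24), (90, 22), (95, 23), (100, 27), (105, 7), (110, 11), (115, 40), (120, 233), (125, 40), (130, 7), (135, 7), (140, 14), (145, 5), (150, 10), (155, 12), (160, 8), (165, 9), (170, 11), (175, 9), (180, 11), (185, 13), (190, 10), (195, 4), (200, 0)]
scene tip [ 0.534  -0.0345  0.1912]
scene ring top 0.1233 circ ((531.6342163085938, -32.13859176635742), 32.134700775146484)
top (array([419. , 241.1]), 31.7, 377, np.float64(0.0108), array([419.3, 241.2]))
top (array([551.3, 379.8]), 18.6, 110, np.float64(0.0353), array([551.2, 379.5]))
scene (array([414.1, 249. ]), 42.9, 183, np.float64(0.0114), array([419.7, 241.3]))
scene (array([550.4, 379.3]), 21.3, 59, np.float64(0.0356), array([551.6, 379.5]))
```

Call:
{"method": "carry_out", "body": {"targets": [[[-6, -18, 0], [0, 0, 0]], [[-14, -40, 0], [0, 0, 0]], [[-16, -47, 0], [0, 0, 0]], [[-16, -47, 0], [0, 0, 0]], [[-16, -47, 0], [0, 0, 0]], [[-14, -43, 0], [0, 0, 0]], [[-9, -28, 0], [0, 0, 0]], [[-4, -10, 0], [0, 0, 0]]]}}

```text
clock: 34.6
tool_pos: [0.4169, 0.2435, 0.2385]
eef_rot: [0.999, 0.035, -0.001, 0.0]
contact_force: [1.0, -0.1, -0.8]
grip_width: 0.0938
```

Call:
{"method": "carry_out", "body": {"targets": [[[0, 0, 20], [0, 0, 0]], [[0, 0, 35], [0, 0, 0]], [[0, 0, 35], [0, 0, 0]], [[0, 0, 20], [0, 0, 0]], [[0, 0, 0], [0, 0, 0]], [[0, 0, 0], [0, 0, 0]], [[0, 0, 0], [0, 0, 0]], [[0, 0, 0], [0, 0, 0]]]}}

```text
clock: 35.4
tool_pos: [0.4198, 0.2416, 0.1314]
eef_rot: [0.999, 0.032, 0.002, -0.001]
contact_force: [-0.4, -0.8, 0.4]
grip_width: 0.094
```

```bash
python3 - <<'E'
from h import *
o=get_obs(); Rm=R.from_quat(o["eef_rot"]).as_matrix();print(o["tool_pos"],"yaw",np.degrees(np.arctan2(Rm[1,0],Rm[0,0])),o["grip_width"])
p,d,mT,W=shot("wrist","wrist13.png")
h=hole(W*1000,6,15,(419,241)); print("hole world",h,ringc(W,(.419,.241),.0065,.018,.04))
print("in tool",(Rm.T@(np.array([h[0][0]/1000,h[0][1]/1000,0])-o["tool_pos"])*1000).round(1))
E
```

```text
[0.41980272 0.24161361 0.13142846] yaw 3.721841574571252 0.09398371558062703
hole world (array([418.8, 242.3]), np.float64(11.2), 24, np.float64(9.3)) (array([418.8, 242.4]), 31.8, 2463, np.float64(0.0093), array([419.7, 242.5]))
in tool [ -1.4  -0.6 131.4]
```

Call:
{"method": "carry_out", "body": {"targets": [[[-1, 0, 10], [0, 0, 0]], [[0, 0, 30], [0, 0, 0]], [[0, 0, 40], [0, 0, 0]], [[0, 0, 40], [0, 0, 0]], [[0, 0, 25], [0, 0, 0]], [[0, 0, 12], [0, 0, 0]], [[0, 0, 5], [0, 0, 0]], [[0, 0, 0], [0, 0, 0]]]}}

```text
clock: 36.25
tool_pos: [0.418, 0.2415, -0.0321]
eef_rot: [0.999, 0.033, 0.0, -0.0]
contact_force: [-0.7, -0.3, 1.5]
grip_width: 0.0935
```

Call:
{"method": "carry_out", "body": {"targets": [[[0, 0, 2], [0, 0, 0]], [[0, 0, 0], [0, 0, 0]], [[0, 0, 0], [0, 0, 0]], [[0, 0, 0], [0, 0, 0]]]}}

```text
clock: 36.65
tool_pos: [0.4182, 0.2415, -0.0337]
eef_rot: [0.999, 0.033, 0.001, -0.0]
contact_force: [0.2, -0.2, -0.4]
grip_width: 0.0941
```

```bash
python3 - <<'E'
from h import *
o=get_obs(); Rm=R.from_quat(o["eef_rot"]).as_matrix()
p,d,mT,W=shot("wrist"); T=(W-o["tool_pos"])@Rm*1000; z=o["tool_pos"][2]*1000
print(o["tool_pos"],o["contact_force"],"hole tool",hole(T,z-14,z-5),"world",hole(W*1000,6,15,(419,242)))
E
```

```text
[ 0.41816308  0.24154709 -0.03371398] [ 0.18264784 -0.24847139 -0.43283762] hole tool (array([ 0.8, -0.9]), np.float64(10.9), 24, np.float64(-43.1)) world (array([418.8, 242.5]), np.float64(10.9), 24, np.float64(9.3))
```

Call:
{"method": "carry_out", "body": {"targets": [[[0, 0, 2.5], [0, 0, 0]], [[0, 0, 2], [0, 0, 0]], [[0, 0, 0], [0, 0, 0]]]}}

```text
clock: 37.0
tool_pos: [0.4172, 0.2411, -0.0395]
eef_rot: [0.999, 0.033, -0.0, 0.0]
contact_force: [0.2, 0.2, -0.6]
grip_width: 0.0944
```

Call:
{"method": "carry_out", "body": {"targets": [[[0, 0, 0], [0, 0, 0]], [[0, 0, 0], [0, 0, 0]], [[0, 0, 0], [0, 0, 0]], [[0, 0, 0], [0, 0, 0]], [[0, 0, 0], [0, 0, 0]], [[0, 0, 0], [0, 0, 0]], [[0, 0, 0], [0, 0, 0]]], "claw": 0}}

```text
clock: 37.7
tool_pos: [0.4177, 0.2414, -0.0389]
eef_rot: [0.999, 0.033, 0.0, -0.0]
contact_force: [-0.6, -0.1, 1.0]
grip_width: 0.0639
```

Call:
{"method": "carry_out", "body": {"targets": [[[0, 0, 0], [0, 0, 0]], [[0, 0, -10], [0, 0, 0]], [[0, 0, -35], [0, 0, 0]], [[0, 0, -45], [0, 0, 0]], [[0, 0, -45], [0, 0, 0]], [[0, 0, -45], [0, 0, 0]], [[0, 0, -40], [0, 0, 0]], [[0, 0, -15], [0, 0, 0]]]}}

```text
clock: 38.5
tool_pos: [0.4194, 0.242, 0.2015]
eef_rot: [0.999, 0.033, 0.004, -0.001]
contact_force: [-0.2, 0.5, -2.1]
grip_width: 0.064
```

Call:
{"method": "carry_out", "body": {"targets": [[[6, 18, 0], [0, 0, 0]], [[14, 40, 0], [0, 0, 0]], [[16, 47, 0], [0, 0, 0]], [[16, 47, 0], [0, 0, 0]], [[16, 47, 0], [0, 0, 0]], [[14, 43, 0], [0, 0, 0]], [[10, 28, 0], [0, 0, 0]], [[4, 10, 0], [0, 0, 0]]]}}

```text
clock: 39.3
tool_pos: [0.5313, -0.0347, 0.1937]
eef_rot: [1.0, 0.031, -0.002, 0.0]
contact_force: [0.4, 0.7, -2.7]
grip_width: 0.0637
```

Call:
{"method": "carry_out", "body": {"targets": [[[0, 0, 0], [0, 0, 0]], [[0, 0, 0], [0, 0, 0]], [[0, 0, 0], [0, 0, 0]], [[0, 0, 0], [0, 0, 0]], [[0, 0, 0], [0, 0, 0]], [[0, 0, 0], [0, 0, 0]]]}}

```text
clock: 39.9
tool_pos: [0.5316, -0.0312, 0.1963]
eef_rot: [0.999, 0.033, 0.0, 0.0]
contact_force: [0.3, -0.4, -2.1]
grip_width: 0.0639
```

```bash
python3 - <<'E'
from h import *
for i in range(2):
    o=get_obs(); Rm=R.from_quat(o["eef_rot"]).as_matrix()
    p,d,mT,W=shot("wrist"); T=(W-o["tool_pos"])@Rm*1000
    print(o["tool_pos"],o["grip_width"],"hole tool",hole(T,-58,-42),"bolt tip in tool",(Rm.T@(np.array([.5322,-.0322,.195])-o["tool_pos"])*1000).round(1))
E
```

```text
[ 0.53158284 -0.03116745  0.19633936] 0.0639436447254691 hole tool (array([ 1.4, -0.2]), np.float64(10.8), 24, np.float64(-48.2)) bolt tip in tool [0.5 1.1 1.3]
[ 0.53159792 -0.03136023  0.19623713] 0.06389300682439977 hole tool (array([ 1.3, -0.2]), np.float64(10.8), 24, np.float64(-48.2)) bolt tip in tool [0.5 0.9 1.2]
```

Call:
{"method": "carry_out", "body": {"targets": [[[-0.5, 1, 10], [0, 0, 0]], [[0, 0, 15], [0, 0, 0]], [[0, 0, 8], [0, 0, 0]], [[0, 0, 0], [0, 0, 0]], [[0, 0, 0], [0, 0, 0]], [[0, 0, 0], [0, 0, 0]]]}}

```text
clock: 40.6
tool_pos: [0.5316, -0.0329, 0.1635]
eef_rot: [0.999, 0.033, 0.0, 0.0]
contact_force: [0.7, -0.2, -2.0]
grip_width: 0.0637
```

Call:
{"method": "carry_out", "body": {"targets": [[[0, 0, 4], [0, 0, 0]], [[0, 0, 4], [0, 0, 0]], [[0, 0, 4], [0, 0, 0]], [[0, 0, 4], [0, 0, 0]], [[0, 0, 4], [0, 0, 0]], [[0, 0, 0], [0, 0, 0]]]}}

```text
clock: 41.2
tool_pos: [0.5307, -0.0328, 0.1421]
eef_rot: [0.999, 0.033, -0.001, -0.0]
contact_force: [0.6, 1.1, -2.4]
grip_width: 0.0637
```

Call:
{"method": "carry_out", "body": {"targets": [[[0, 0, 5], [0, 0, 0]], [[0, 0, 10], [0, 0, 0]], [[0, 0, 10], [0, 0, 0]], [[0, 0, 10], [0, 0, 0]], [[0, 0, 10], [0, 0, 0]], [[0, 0, 6], [0, 0, 0]], [[0, 0, 4], [0, 0, 0]], [[0, 0, 0], [0, 0, 0]]]}}

```text
clock: 42.0
tool_pos: [0.5308, -0.0328, 0.0873]
eef_rot: [0.999, 0.033, -0.001, -0.0]
contact_force: [-0.7, 0.2, -2.1]
grip_width: 0.0636
```

Call:
{"method": "carry_out", "body": {"targets": [[[0, 0, 0], [0, 0, 0]], [[0, 0, 0], [0, 0, 0]], [[0, 0, 0], [0, 0, 0]], [[0, 0, 0], [0, 0, 0]]], "claw": 0.9}}

```text
clock: 42.4
tool_pos: [0.5317, -0.0329, 0.0888]
eef_rot: [0.999, 0.033, 0.001, 0.0]
contact_force: [0.1, 0.6, -0.4]
grip_width: 0.0848
```

Call:
{"method": "carry_out", "body": {"targets": [[[0, 0, -10], [0, 0, 0]], [[0, 0, -30], [0, 0, 0]], [[0, 0, -40], [0, 0, 0]], [[0, 0, -40], [0, 0, 0]], [[0, 0, -25], [0, 0, 0]], [[0, 0, -8], [0, 0, 0]], [[0, 0, 0], [0, 0, 0]], [[0, 0, 0], [0, 0, 0]]]}}

```text
clock: 43.2
tool_pos: [0.5306, -0.0327, 0.2395]
eef_rot: [0.999, 0.033, -0.001, -0.0]
contact_force: [0.2, 0.8, 0.4]
grip_width: 0.0847
```

```bash
python3 - <<'E'
from h import *
o=get_obs(); Rm=R.from_quat(o["eef_rot"]).as_matrix();print(o["tool_pos"],"yaw",np.degrees(np.arctan2(Rm[1,0],Rm[0,0])),o["grip_width"])
post()
for n in("top","scene"):
    p,d,mT,W=shot(n,n+"14.png"); print(n,ringc(W,(.5515,.38),.032,.045,.06))
    x,y,z=W[...,0],W[...,1],W[...,2]
    k,l,s,c=cv2.connectedComponentsWithStats(((z>.006)&(z<.3)&(x>.15)&(x<.8)&(abs(y)<.65)).astype(np.uint8))
    print([(W[l==i][:,:2].mean(0).round(2),s[i,4]) for i in range(1,k) if s[i,4]>80])
E
```

```text
[ 0.53057754 -0.03272936  0.23945198] yaw 3.7406051555885487 0.08469769363170218
wrist z-hist r<34 [(65, 4), (70, 1), (75, 2), (80, 2), (85, 4), (90, 3), (95, 4), (100, 5), (105, 6), (110, 20), (115, 40), (120, 49), (125, 171), (130, 2387), (135, 15), (140, 16), (145, 15), (150, 15), (155, 56), (160, 15), (165, 14), (170, 15), (175, 24), (180, 15), (185, 92), (190, 109), (195, 3), (200, 0)]
wrist tip [ 0.5335 -0.0332  0.1909]
wrist ring top 0.1313 circ ((532.41650390625, -32.59666442871094), 31.82247543334961)
scene z-hist r<34 [(65, 8), (70, 17), (75, 29), (80, 25), (85, 24), (90, 23), (95, 23), (100, 23), (105, 10), (110, 4), (115, 31), (120, 34), (125, 34), (130, 236), (135, 44), (140, 8), (145, 9), (150, 9), (155, 11), (160, 9), (165, 9), (170, 10), (175, 10), (180, 13), (185, 10), (190, 13), (195, 2), (200, 0)]
scene tip [ 0.5343 -0.0349  0.1914]
scene ring top 0.1332 circ ((532.7457275390625, -33.2628288269043), 32.69820785522461)
top (array([551. , 380.1]), 19.2, 105, np.float64(0.0354), array([551.4, 379.7]))
[(array([0.75, 0.23]), np.int32(971)), (array([0.76, 0.06]), np.int32(716)), (array([ 0.74, -0.28]), np.int32(1595)), (array([0.67, 0.36]), np.int32(415)), (array([0.55, 0.38]), np.int32(346)), (array([ 0.48, -0.03]), np.int32(1758)), (array([ 0.45, -0.27]), np.int32(1117))]
scene (array([552.2, 379.1]), 19.5, 54, np.float64(0.0356), array([551.8, 379.2]))
[(array([0.77, 0.22]), np.int32(1153)), (array([0.55, 0.37]), np.int32(211)), (array([0.67, 0.36]), np.int32(355)), (array([ 0.55, -0.05]), np.int32(4449)), (array([0.76, 0.06]), np.int32(1003)), (array([ 0.45, -0.27]), np.int32(1143)), (array([ 0.74, -0.28]), np.int32(1990))]
```

Both washers are seated, stack top at 0.132, and no other washer is in view. Next is the bushing.

Call:
{"method": "carry_out", "body": {"targets": [[[2, -20, 0], [0, 0, 0]], [[5, -45, 0], [0, 0, 0]], [[6, -48, 0], [0, 0, 0]], [[5, -48, 0], [0, 0, 0]], [[6, -48, 0], [0, 0, 0]], [[5, -48, 0], [0, 0, 0]], [[6, -48, 0], [0, 0, 0]], [[5, -46, 0], [0, 0, 0]]]}}

```text
clock: 44.2
tool_pos: [0.5477, 0.322, 0.2398]
eef_rot: [0.999, 0.033, -0.001, 0.0]
contact_force: [0.6, -0.8, 0.5]
grip_width: 0.0845
```

Call:
{"method": "carry_out", "body": {"targets": [[[4, -39, 0], [0, 0, 0]], [[2, -20, 10], [0, 0, 0]], [[0, 0, 30], [0, 0, 0]], [[0, 0, 40], [0, 0, 0]], [[0, 0, 20], [0, 0, 0]], [[0, 0, 0], [0, 0, 0]], [[0, 0, 0], [0, 0, 0]], [[0, 0, 0], [0, 0, 0]]]}}

```text
clock: 45.0
tool_pos: [0.5515, 0.3793, 0.1433]
eef_rot: [0.999, 0.032, 0.002, -0.001]
contact_force: [-0.2, 0.1, 0.7]
grip_width: 0.0848
```

Call:
{"method": "carry_out", "body": {"targets": [[[0, 0, 0], [0, 0, 0]], [[0, 0, 0], [0, 0, 0]], [[0, 0, 0], [0, 0, 0]]]}}

```text
clock: 45.3
tool_pos: [0.5508, 0.3795, 0.1421]
eef_rot: [0.999, 0.033, 0.001, -0.0]
contact_force: [-0.6, -0.5, 0.2]
grip_width: 0.0844
```

```bash
python3 - <<'E'
from h import *
o=get_obs(); Rm=R.from_quat(o["eef_rot"]).as_matrix();print(o["tool_pos"],"yaw",np.degrees(np.arctan2(Rm[1,0],Rm[0,0])),o["grip_width"],o["q"][5])
p,d,mT,W=shot("wrist","wrist15.png")
h=hole(W*1000,31,40,(551,380)); print("hole world",h,ringc(W,(.551,.38),.031,.04,.03),"flange",ringc(W,(.551,.38),.004,.012,.045))
print("in tool",(Rm.T@(np.array([h[0][0]/1000,h[0][1]/1000,0])-o["tool_pos"])*1000).round(1))
E
```

```text
[0.55079716 0.37945515 0.14210459] yaw 3.7381087208237935 0.08443551901986171 2.0241278091451402
hole world (array([551.7, 381.3]), np.float64(11.0), 24, np.float64(34.1)) (array([551.7, 381.3]), 18.8, 716, np.float64(0.0341), array([552.3, 381.2])) flange (array([551.6, 381.4]), 29.9, 1195, np.float64(0.0072), array([556.4, 381.4]))
in tool [  0.8  -1.7 142.1]
```

View pics/wrist15.png

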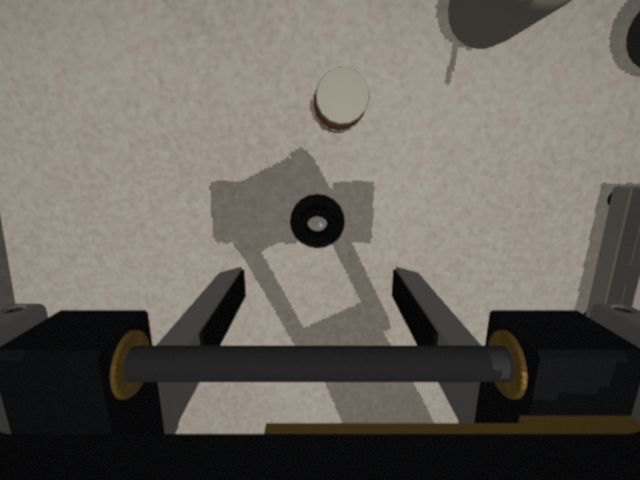

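The bushing is at (317,220) with the jar well clear at (342,97). I'll grip it by the sleeve.

Call:
{"method": "carry_out", "body": {"targets": [[[0.5, -1, 10], [0, 0, 0]], [[0, -0.5, 30], [0, 0, 0]], [[0, 0, 40], [0, 0, 0]], [[0, 0, 40], [0, 0, 0]], [[0, 0, 30], [0, 0, 0]], [[0, 0, 12], [0, 0, 0]], [[0, 0, 5], [0, 0, 0]], [[0, 0, 0], [0, 0, 0]]]}}

```text
clock: 46.15
tool_pos: [0.5512, 0.3811, -0.0256]
eef_rot: [0.999, 0.033, 0.0, -0.0]
contact_force: [0.6, 0.6, 0.5]
grip_width: 0.0841
```

Call:
{"method": "carry_out", "body": {"targets": [[[0, 0, 0], [0, 0, 0]], [[0, 0, 2], [0, 0, 0]], [[0, 0, 0], [0, 0, 0]], [[0, 0, 0], [0, 0, 0]]]}}

```text
clock: 46.55
tool_pos: [0.5512, 0.381, -0.0271]
eef_rot: [0.999, 0.033, 0.001, -0.0]
contact_force: [0.5, 0.4, 0.2]
grip_width: 0.0845
```

```bash
python3 - <<'E'
from h import *
o=get_obs(); Rm=R.from_quat(o["eef_rot"]).as_matrix()
p,d,mT,W=shot("wrist"); T=(W-o["tool_pos"])@Rm*1000
print(o["tool_pos"],o["contact_force"],o["grip_width"],"hole tool",hole(T,-o and 0 if 0 else -69,-55),"world",hole(W*1000,31,40,(551,381)))
E
```

```text
[ 0.55118631  0.38100796 -0.02714343] [0.50727385 0.37939028 0.24346243] 0.08450634626585539 hole tool (array([ 0.7, -0.3]), np.float64(10.8), 24, np.float64(-61.2)) world (array([551.7, 381.3]), np.float64(10.8), 24, np.float64(34.2))
```

Call:
{"method": "carry_out", "body": {"targets": [[[0, 0, 1], [0, 0, 0]], [[0, 0, 0], [0, 0, 0]], [[0, 0, 0], [0, 0, 0]], [[0, 0, 0], [0, 0, 0]], [[0, 0, 0], [0, 0, 0]], [[0, 0, 0], [0, 0, 0]], [[0, 0, 0], [0, 0, 0]], [[0, 0, 0], [0, 0, 0]]], "claw": 0}}

```text
clock: 47.4
tool_pos: [0.5508, 0.3808, -0.029]
eef_rot: [0.999, 0.033, 0.0, 0.0]
contact_force: [0.1, 0.5, -0.9]
grip_width: 0.0371
```

Call:
{"method": "carry_out", "body": {"targets": [[[0, 0, 0], [0, 0, 0]], [[0, 0, 0], [0, 0, 0]]]}}

```text
clock: 47.6
tool_pos: [0.5508, 0.3808, -0.0289]
eef_rot: [0.999, 0.033, 0.0, 0.0]
contact_force: [-0.2, -0.2, 0.6]
grip_width: 0.0371
```

Call:
{"method": "carry_out", "body": {"targets": [[[0, 0, -5], [0, 0, 0]], [[0, 0, -20], [0, 0, 0]], [[0, 0, -40], [0, 0, 0]], [[0, 0, -45], [0, 0, 0]], [[0, 0, -45], [0, 0, 0]], [[0, 0, -45], [0, 0, 0]], [[0, 0, -30], [0, 0, 0]], [[0, 0, -10], [0, 0, 0]]]}}

```text
clock: 48.4
tool_pos: [0.5523, 0.3817, 0.2169]
eef_rot: [0.999, 0.033, 0.004, -0.002]
contact_force: [1.1, 1.3, -1.4]
grip_width: 0.037
```

Call:
{"method": "carry_out", "body": {"targets": [[[-2, 20, 0], [0, 0, 0]], [[-5, 45, 0], [0, 0, 0]], [[-6, 48, 0], [0, 0, 0]], [[-5, 48, 0], [0, 0, 0]], [[-6, 48, 0], [0, 0, 0]], [[-5, 48, 0], [0, 0, 0]], [[-6, 48, 0], [0, 0, 0]], [[-5, 46, 0], [0, 0, 0]]]}}

```text
clock: 49.2
tool_pos: [0.5324, 0.026, 0.2091]
eef_rot: [0.999, 0.033, -0.002, -0.0]
contact_force: [-0.3, -0.7, -0.8]
grip_width: 0.0372
```

Call:
{"method": "carry_out", "body": {"targets": [[[-4, 40, 0], [0, 0, 0]], [[-2, 20, 0], [0, 0, 0]], [[0, 0, 0], [0, 0, 0]], [[0, 0, 0], [0, 0, 0]], [[0, 0, 0], [0, 0, 0]], [[0, 0, 0], [0, 0, 0]], [[0, 0, 0], [0, 0, 0]], [[0, 0, 0], [0, 0, 0]]]}}

```text
clock: 50.0
tool_pos: [0.5318, -0.0316, 0.2111]
eef_rot: [0.999, 0.033, 0.0, 0.0]
contact_force: [0.5, -0.5, -0.3]
grip_width: 0.037
```

```bash
python3 - <<'E'
from h import *
for i in range(2):
    o=get_obs(); Rm=R.from_quat(o["eef_rot"]).as_matrix()
    p,d,mT,W=shot("wrist","wrist16.png"); T=(W-o["tool_pos"])@Rm*1000
    k=(np.hypot(T[...,0],T[...,1])<18)&(T[...,2]>-75)&(T[...,2]<-50)
    print(o["tool_pos"],o["grip_width"],"hole tool",hole(T,-72,-55),"bolt tip in tool",(Rm.T@(np.array([.5322,-.0323,.195])-o["tool_pos"])*1000).round(1))
E
```

```text
[ 0.53176303 -0.03156362  0.21109867] 0.036959616901861586 hole tool (array([ 1.1, -0.2]), np.float64(10.7), 24, np.float64(-63.1)) bolt tip in tool [ 0.4  0.8 16.1]
[ 0.5317534  -0.03173852  0.21112306] 0.037094417285688526 hole tool (array([ 1.2, -0.2]), np.float64(10.8), 24, np.float64(-63.1)) bolt tip in tool [ 0.4  0.6 16.1]
```

View pics/wrist16.png

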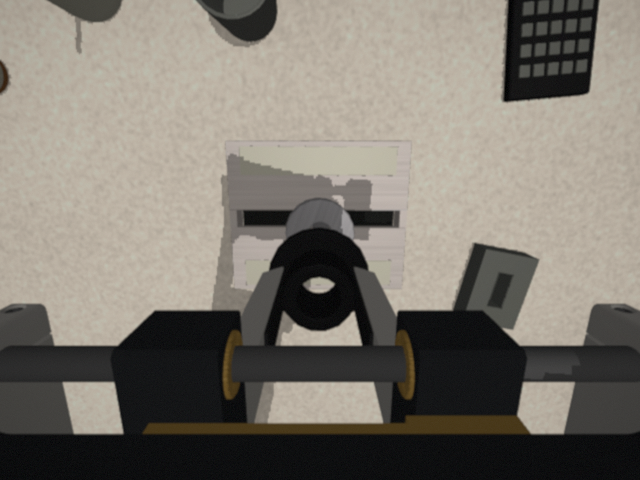

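The bushing is held upright with its hole at (318,298), within 1 mm of the bolt axis. Lowering.

Call:
{"method": "carry_out", "body": {"targets": [[[-0.5, 0.5, 10], [0, 0, 0]], [[0, 0, 18], [0, 0, 0]], [[0, 0, 10], [0, 0, 0]], [[0, 0, 0], [0, 0, 0]], [[0, 0, 0], [0, 0, 0]], [[0, 0, 0], [0, 0, 0]]]}}

```text
clock: 50.7
tool_pos: [0.5317, -0.033, 0.174]
eef_rot: [0.999, 0.033, 0.001, 0.0]
contact_force: [0.2, -0.6, -0.4]
grip_width: 0.0371
```

Call:
{"method": "carry_out", "body": {"targets": [[[0, 0, 4], [0, 0, 0]], [[0, 0, 4], [0, 0, 0]], [[0, 0, 4], [0, 0, 0]], [[0, 0, 4], [0, 0, 0]], [[0, 0, 4], [0, 0, 0]], [[0, 0, 0], [0, 0, 0]]]}}

```text
clock: 51.3
tool_pos: [0.5307, -0.0328, 0.152]
eef_rot: [0.999, 0.033, -0.001, -0.0]
contact_force: [-0.9, -0.4, -1.5]
grip_width: 0.0369
```

Call:
{"method": "carry_out", "body": {"targets": [[[0, 0, 5], [0, 0, 0]], [[0, 0, 10], [0, 0, 0]], [[0, 0, 10], [0, 0, 0]], [[0, 0, 10], [0, 0, 0]], [[0, 0, 6], [0, 0, 0]], [[0, 0, 4], [0, 0, 0]], [[0, 0, 0], [0, 0, 0]], [[0, 0, 0], [0, 0, 0]]]}}

```text
clock: 52.1
tool_pos: [0.5315, -0.0329, 0.1084]
eef_rot: [0.999, 0.033, 0.0, 0.0]
contact_force: [-1.2, 0.6, -0.7]
grip_width: 0.0375
```

Call:
{"method": "carry_out", "body": {"targets": [[[0, 0, 0], [0, 0, 0]], [[0, 0, 0], [0, 0, 0]], [[0, 0, 0], [0, 0, 0]], [[0, 0, 0], [0, 0, 0]], [[0, 0, 0], [0, 0, 0]], [[0, 0, 0], [0, 0, 0]]], "claw": 0.8}}

```text
clock: 52.7
tool_pos: [0.5313, -0.0329, 0.1081]
eef_rot: [0.999, 0.033, 0.0, 0.0]
contact_force: [-0.0, -0.4, 0.1]
grip_width: 0.0746
```

Call:
{"method": "carry_out", "body": {"targets": [[[0, 0, -10], [0, 0, 0]], [[0, 0, -30], [0, 0, 0]], [[0, 0, -40], [0, 0, 0]], [[0, 0, -40], [0, 0, 0]], [[0, 0, -20], [0, 0, 0]], [[0, 0, -5], [0, 0, 0]], [[0, 0, 0], [0, 0, 0]], [[0, 0, 0], [0, 0, 0]]]}}

```text
clock: 53.5
tool_pos: [0.5306, -0.0327, 0.2514]
eef_rot: [0.999, 0.033, -0.001, -0.0]
contact_force: [-0.3, -0.7, 0.2]
grip_width: 0.0753
```

```bash
python3 - <<'E'
from h import *
o=get_obs(); print(o["tool_pos"],o["grip_width"],o["contact_force"])
post()
p,d,mT,W=shot("scene","scene17.png"); c=p[200:330,220:380]; cv2.imwrite("pics/crop17.png",cv2.resize(c,None,fx=5,fy=4.6,interpolation=cv2.INTER_CUBIC))
p,d,mT,W=shot("top"); x,y,z=W[...,0],W[...,1],W[...,2]
k,l,s,c=cv2.connectedComponentsWithStats(((z>.006)&(z<.3)&(x>.15)&(x<.8)&(abs(y)<.65)).astype(np.uint8))
print([(W[l==i][:,:2].mean(0).round(3),s[i,4]) for i in range(1,k) if s[i,4]>80])
E
```

```text
[ 0.53057043 -0.03272933  0.25136647] 0.07526817349978525 [-0.31161931 -0.66628577  0.15758817]
wrist z-hist r<34 [(65, 0), (70, 0), (75, 0), (80, 0), (85, 0), (90, 0), (95, 1), (100, 1), (105, 4), (110, 8), (115, 20), (120, 27), (125, 72), (130, 188), (135, 1083), (140, 229), (145, 49), (150, 58), (155, 85), (160, 119), (165, 715), (170, 13), (175, 18), (180, 22), (185, 89), (190, 99), (195, 9), (200, 0)]
wrist tip [ 0.5334 -0.0332  0.1909]
wrist ring top 0.1662 circ ((532.4888916015625, -32.65497970581055), 18.819766998291016)
scene z-hist r<34 [(65, 12), (70, 20), (75, 27), (80, 22), (85, 26), (90, 23), (95, 22), (100, 20), (105, 14), (110, 3), (115, 33), (120, 27), (125, 33), (130, 50), (135, 66), (140, 104), (145, 23), (150, 19), (155, 25), (160, 29), (165, 78), (170, 11), (175, 10), (180, 12), (185, 10), (190, 12), (195, 3), (200, 0)]
scene tip [ 0.5337 -0.0355  0.1913]
scene ring top 0.1671 circ ((532.8848876953125, -33.43054962158203), 19.105520248413086)
[(array([0.751, 0.226]), np.int32(973)), (array([0.764, 0.064]), np.int32(729)), (array([ 0.742, -0.28 ]), np.int32(1595)), (array([0.665, 0.361]), np.int32(414)), (array([ 0.482, -0.034]), np.int32(1794)), (array([ 0.45, -0.27]), np.int32(1121))]
```

View pics/crop17.png

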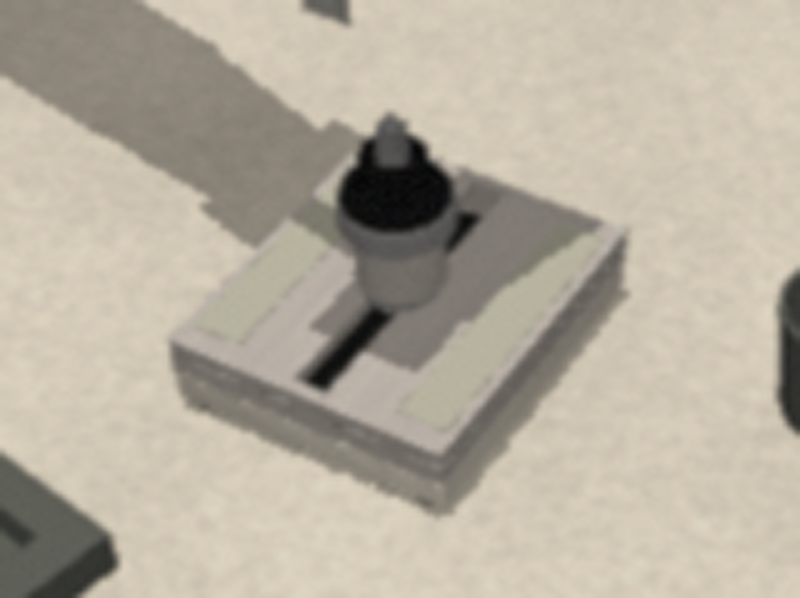

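The crop shows the full post standing on the slot: spacer, two washers and the bushing (flange down), with the square end above. One last check is the square's yaw, which shows how the head lies, and the bystander positions.

```bash
python3 - <<'E'
from h import *
p,d,mT,W=shot("wrist"); k=(np.hypot(W[...,0]-.5325,W[...,1]+.0325)<.012)&(W[...,2]>.172)
r=cv2.minAreaRect((W[k][:,:2]*1000).astype(np.float32)); print(k.sum(),r)
W0=cloud("top",np.load("top0.npy"),cam2world("top")); p,d,mT,W1=shot("top")
for n,c,h,r in(("bottle",(.73,.238),.1,.06),("jar",(.667,.366),.06,.04),("calc",(.76,-.28),.01,.1),("beaker",(.756,.062),.07,.06)):
    f=lambda W:np.nanmean(W[(np.hypot(W[...,0]-c[0],W[...,1]-c[1])<r)&(W[...,2]>h)],0).round(4)
    print(n,f(W0),f(W1))
E
```

```text
241 ((532.8803100585938, -33.3487434387207), (12.165182113647461, 11.784930229187012), 4.5334553718566895)
bottle [0.7524 0.2299 0.143 ] [0.7524 0.2301 0.1429]
jar [0.6682 0.3656 0.0746] [0.6681 0.3657 0.0742]
calc [ 0.759  -0.2786  0.0158] [ 0.7591 -0.2788  0.0157]
beaker [0.7616 0.0633 0.0856] [0.7608 0.063  0.086 ]
```

The square's yaw is 4.5° against the slot's 3.8°, so the head lies straight across. The bystanders haven't moved, so I'm handing in.

```bash
python3 -c "
from workcell import *
print(sign_off(), get_obs()['clock'])"
```

```text
the job is handed in; nothing more can be done
the job is handed in; nothing more can be done
```

The balance post is built on the shaker and handed in at about 53.6 s of the 210 s allowed. The T-bolt is in the slot with its flange on the bed and turned 90°. On it, in order, are the spacer, both washers (only two were on the bench) and the bushing, flange down.

**Last checks:**
- **Seating:** stack tops measured about 0.112, 0.122, 0.132 and 0.167 m after each part, each as the sizes predict. The post stands upright with its tip at 0.195 m.
- **Head lock:** the square end's yaw is 4.5° against the slot's 3.8°. That is within measuring noise, so the head lies straight across. I could not see the head itself under the bed.
- **Bystanders:** the bottle, jar, calculator and beaker moved less than 1 mm, which is noise.
- **Forces:** wrist readings stayed within a few newtons at the end of every move.

**What disagreed:** the real finger ends are about 42 mm behind the reported TCP, seen in both the wrist and scene cameras. The first grasp of the bolt therefore closed on nothing just above its tip, without moving it. I corrected for this from then on. No part was found knocked aside during the run.

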